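# Set up the sliding race holder with snap-in posts and load the bearing races

## Robot

A 7-joint arm with a two-finger parallel gripper is mounted at the origin on a cart in front of the work surface, level with it; the furniture and walls round the work are solid. World frame = base frame: x ahead of the robot, y to its left, z up, the work surface at z = 0. Lengths are in m, angles in rad, forces in N, time in s.
With the tool pointing down it reaches from about 0.425 to 0.875 m from the base axis. Payload 8.4 kg.
Tool frame: the origin (TCP) lies where the fingers leave the gripper's body, on its centre line; the fingertips stand manip.tips_ahead ahead of it and the grasp point (between the pads) lies 51 mm ahead of it (manip.tips_ahead is the distance from the TCP to the fingertips, in m); z points along the fingers, y is the line along which they close (so a half turn about z gives the same grasp; the last joint's range is limited). The gripper opens to 87 mm and grips with 3 to 60 N. Pads are 19 mm wide; open, the fingers measure 117 mm over their backs; the gripper's body (75 mm by 190 mm) begins 51 mm behind the grasp point.
Start: joints at [1.103, 0.333, 0.04, 1.465, -0.013, 1.343, -0.059], TCP at [0.234, -0.606, 0.292] pointing down, gripper open.
Joint ranges: [-2.58, 2.58], [-0.38, 2.09], [-1.3, 1.39], [0.25, 2.4], [-1.5, 4.64], [0.08, 2.09], [-2.65, 2.65]. Speed limits (rad/s): [2.22, 2.22, 2.79, 2.79, 3.14, 3.14, 3.14].

## Interface

Orientations are given as a unit quaternion [x, y, z, w].
In Python, from plant import status, eyes, order, manip gives the robot as it stands.
- The arm moves only by the shell command python3 -m pendant 'ROWS' [FORCE]. ROWS is JSON, a list of rows, each an object of numbers: "tx", "ty", "tz": the shift along the world's x, y, z normalised to -1 to 1, where 1 is 0.15 m; "ax", "ay", "az": the turn, a rotation vector about the world's x, y, z normalised to -1 to 1, where 1 is 30 degrees; "fingers": the opening, from 0 (shut) to 1 (fully open). A call has 1 to 20 rows; each row is the pose to reach, as a shift and turn from the pose commanded when the call began; what a row does not reach only later rows make up. A row lasts 1/8 s, in which the tool goes at most 62.5 mm and 10.7 degrees, less where a joint would pass 70% of its speed; a pose out of reach is approached as far as the arm can. A call with a number of a shift or a turn outside -1 to 1 is refused whole. A call with a gripper value outside its range is refused whole. The fingers move at their own pace and stop on an object; FORCE is the grip in N (left out, the last holds). Time passes only in rows, so rows that repeat a pose let the fingers close. It gives the time, the measured TCP pose, the force, the opening and the grip force at its end, in the units of the state.
- status.get_obs(): the state, without advancing time (a new reading comes with each control period).
- eyes.snapshot(name): name is "side" or "top" or "wrist"; returns (picture, depth): 384x512x3 uint8, red, green, blue; 384x512 float32, m along the optical axis (not along the pixel's ray), 0 where there is no reading.
- eyes.get_calibration(name): a dict with "camera_matrix" (3x3 intrinsics, pixels), "extrinsics" (4x4, takes a point from world to camera coordinates). Camera axes: x right, y down, z forward; pixel columns grow to the right and rows downward; lengths in m; the calibration is good to about 2 mm. A picture is of the moment at which its call begins: read the wrist's pose just before it. get_calibration takes no time and is no camera call; for the wrist camera it gives the pose at the moment of the call.
- order.sign_off(): hands the job in; it is judged then, once.
The state is a dict: "t": time; "joints": joint angles; "dq": joint speeds; "joint_torque": joint torques, N m; "tool_pos": TCP position; "tcp_rot": TCP orientation; "wrist_force": force on the tool from outside, world axes, zero at the start; "moment": the same for the moment, N m; "opening": finger opening in m; "grip_force": force on a finger pad.
Only numpy, scipy, OpenCV 4.12 (cv2) and the standard library are available. Lean on these libraries where they do the work, as an engineer would, in place of code of your own. Each camera call takes 0.05 s, during which the arm holds its last target. There are 200 camera calls.

## Task

Get the race holder ready for the gearbox rebuild: turn the knob to free the blue carriage, slide the carriage left against the green stop and clamp it fully tight there again. Then move every yellow post from the wooden rack into a sleeve of its own on the carriage, squeezing its two spring catches flush so that they enter the sleeve, and push it fully down until both catches spring out in the windows; only when all posts are locked in, lay each loose bearing race flat over a post of its own, down on the sleeve. Leave the vee block, feeler gauge and tape where they are.

Things in the scene. Friction and masses are not known exactly. Their poses are not given: they have to be found in the camera images.
- clamp_knob (a joint): Clamp of the carriage: a black bar knob on an upright axis at the left (+y) end of the blue carriage. 0 rad = clamped (bar in line with the rail; an internal cam wedges in the rail and the carriage cannot be pushed), grows turning anticlockwise seen from above to 1.4 rad = fully free (bar nearly across the rail). It wedges only below about 0.3 rad, which takes some 0.4 Nm to turn; it stays where it is left
- knob_grip (a point): Middle of the knob's bar, on its axis: the bar is 44 mm long (along this point's y), 12 mm thick (x) and 26 mm high, its top 13 mm above this point, about 111 mm above the bench; its underside, 13 mm below this point, sits on a round collar 30 mm across. The nearest socket flange begins 31 mm from the axis and ends 5 mm below the bar's top
- carriage (a joint): Slide of the blue carriage along its 320 mm rail, m: 0 at the right (red) stop, 0.06 against the left (green) stop; positive along the rail's +y, about to the robot's left. Some 2 N to push when unclamped; it stays where it is left. The carriage (56 mm wide, 14 mm thick plate on a 20 mm rail) carries three upright square sleeves, 65 mm apart in a row along the rail, and at its left end the knob, 57 mm beyond the last sleeve's axis
- socket_1 (a point): Centre of the mouth of sleeve 1 (right one), top rim, 106 mm above the bench; x of the point is across the rail, y along it, z up. Square sleeve fixed to the carriage, 26 mm inside with a bevelled lead-in (3 mm wide, 8 mm deep), 38 mm outside, with a flange 52 mm square and 6 mm thick round the mouth; 72 mm deep to its solid floor. In its front and back (-x and +x) walls, 6 mm thick, is a window 14 mm wide from 25 to 59 mm above the floor, for the catches of a post
- socket_2 (a point): Centre of the mouth of sleeve 2 (middle one), top rim, 106 mm above the bench; x of the point is across the rail, y along it, z up. Square sleeve fixed to the carriage, 26 mm inside with a bevelled lead-in (3 mm wide, 8 mm deep), 38 mm outside, with a flange 52 mm square and 6 mm thick round the mouth; 72 mm deep to its solid floor. In its front and back (-x and +x) walls, 6 mm thick, is a window 14 mm wide from 25 to 59 mm above the floor, for the catches of a post
- socket_3 (a point): Centre of the mouth of sleeve 3 (left one), top rim, 106 mm above the bench; x of the point is across the rail, y along it, z up. Square sleeve fixed to the carriage, 26 mm inside with a bevelled lead-in (3 mm wide, 8 mm deep), 38 mm outside, with a flange 52 mm square and 6 mm thick round the mouth; 72 mm deep to its solid floor. In its front and back (-x and +x) walls, 6 mm thick, is a window 14 mm wide from 25 to 59 mm above the floor, for the catches of a post
- post_1_mid (a point): Centre (45 mm above its foot) of a loose yellow square post, 24 x 24 x 90 mm, black top, 0.2 kg; z of the point is up the post. Its two steel spring catches stand out of its +x and -x faces. It stands upright in a 24 mm high wooden storage rack (pockets 28 mm square, 18 mm deep, 72 mm apart, floor 6 mm above the bench). Home in a sleeve its foot is on the sleeve floor, this point 27 mm below the mouth, and the top 18 mm stand out. May be absent
- post_1_catch_a (a joint): Spring catch on the +x face of post_1: a steel bar 10 mm wide and 30 mm tall, its centre 42 mm above the foot; 0 m = out (6 mm proud of the face, 36 mm over both catches), 0.006 = flush; spring 2 N out, 5 N flush. While out its flat lower end (27 mm above the foot) stands on the rim of a sleeve and bars the post; any part of it inside a sleeve keeps it pressed in; in the window it springs out and locks the post
- post_1_catch_b (a joint): Spring catch on the -x face of post_1: a steel bar 10 mm wide and 30 mm tall, its centre 42 mm above the foot; 0 m = out (6 mm proud of the face, 36 mm over both catches), 0.006 = flush; spring 2 N out, 5 N flush. While out its flat lower end (27 mm above the foot) stands on the rim of a sleeve and bars the post; any part of it inside a sleeve keeps it pressed in; in the window it springs out and locks the post
- post_2_mid (a point): Centre (45 mm above its foot) of a loose yellow square post, 24 x 24 x 90 mm, black top, 0.2 kg; z of the point is up the post. Its two steel spring catches stand out of its +x and -x faces. It stands upright in a 24 mm high wooden storage rack (pockets 28 mm square, 18 mm deep, 72 mm apart, floor 6 mm above the bench). Home in a sleeve its foot is on the sleeve floor, this point 27 mm below the mouth, and the top 18 mm stand out. May be absent
- post_2_catch_a (a joint): Spring catch on the +x face of post_2: a steel bar 10 mm wide and 30 mm tall, its centre 42 mm above the foot; 0 m = out (6 mm proud of the face, 36 mm over both catches), 0.006 = flush; spring 2 N out, 5 N flush. While out its flat lower end (27 mm above the foot) stands on the rim of a sleeve and bars the post; any part of it inside a sleeve keeps it pressed in; in the window it springs out and locks the post
- post_2_catch_b (a joint): Spring catch on the -x face of post_2: a steel bar 10 mm wide and 30 mm tall, its centre 42 mm above the foot; 0 m = out (6 mm proud of the face, 36 mm over both catches), 0.006 = flush; spring 2 N out, 5 N flush. While out its flat lower end (27 mm above the foot) stands on the rim of a sleeve and bars the post; any part of it inside a sleeve keeps it pressed in; in the window it springs out and locks the post
- post_3_mid (a point): Centre (45 mm above its foot) of a loose yellow square post, 24 x 24 x 90 mm, black top, 0.2 kg; z of the point is up the post. Its two steel spring catches stand out of its +x and -x faces. It stands upright in a 24 mm high wooden storage rack (pockets 28 mm square, 18 mm deep, 72 mm apart, floor 6 mm above the bench). Home in a sleeve its foot is on the sleeve floor, this point 27 mm below the mouth, and the top 18 mm stand out. May be absent
- post_3_catch_a (a joint): Spring catch on the +x face of post_3: a steel bar 10 mm wide and 30 mm tall, its centre 42 mm above the foot; 0 m = out (6 mm proud of the face, 36 mm over both catches), 0.006 = flush; spring 2 N out, 5 N flush. While out its flat lower end (27 mm above the foot) stands on the rim of a sleeve and bars the post; any part of it inside a sleeve keeps it pressed in; in the window it springs out and locks the post
- post_3_catch_b (a joint): Spring catch on the -x face of post_3: a steel bar 10 mm wide and 30 mm tall, its centre 42 mm above the foot; 0 m = out (6 mm proud of the face, 36 mm over both catches), 0.006 = flush; spring 2 N out, 5 N flush. While out its flat lower end (27 mm above the foot) stands on the rim of a sleeve and bars the post; any part of it inside a sleeve keeps it pressed in; in the window it springs out and locks the post
- race_1_mid (a point): Centre (11 mm above its underside) of a loose grey steel bearing outer race, a plain ring 61 mm outside, about 45 mm inside, 22 mm high, 0.12 kg, lying flat on the bench in front of the rail; z of the point is its axis. Put over a post it lies on the sleeve's flange, its underside level with the mouth. May be absent
- race_2_mid (a point): Centre (11 mm above its underside) of a loose grey steel bearing outer race, a plain ring 61 mm outside, about 45 mm inside, 22 mm high, 0.12 kg, lying flat on the bench in front of the rail; z of the point is its axis. Put over a post it lies on the sleeve's flange, its underside level with the mouth. May be absent
- rack: Wooden storage rack for the posts, fixed, 60 x 190 x 24 mm, origin under its centre, posts in a row along its y. Fixed furniture near the work: a drawer chest 190 mm high behind (beyond x = 0.66, y 0.10 to 0.34) and, right of the work (y -0.17 to -0.42, x 0.30 to 0.90), a red vice up to 270 mm high, to be passed over
- vee_block: Bystander: grey steel vee block 57 x 56 x 34 mm at the right of the work, loose
- feeler_gauge: Bystander: flat feeler gauge 49 x 109 x 10 mm at the right of the work, loose
- tape_roll: Bystander: white roll of masking tape 80 mm across, 24 mm high, lying behind the rail, loose
Mind the look-alikes: they are no part of the job. What is shaped like the part that bears race_2_mid but turquoise is not meant.

How it is judged:
By the outcome, as a careful person would: the job done as asked, in the order asked, and still so for the second after the job is handed in, with the robot touching nothing.
Of post_1, post_2, post_3 only 2 to 3 are there at a start; the rules pass over those that are not, and their reading is None.
Of race_1, race_2 only 1 to 2 are there at a start; the rules pass over those that are not, and their reading is None.
At some moment in a run one of race_1, race_2 may be knocked a few centimetres aside while the robot is not near it.
It also fails if it takes over 210 s, if anything falls off the work surface, if the arm or the gripper's body presses on something with over 40 N, if the wrist force passes 120 N, or if a joint passes its speed limit or range.

## Working session

There is one attempt and no reset: what is moved stays moved. The work goes in short steps, Python scripts to look and compute and a shell command to move; the robot and the scene stay as the last step left them, time stands still between calls to the robot, and variables do not carry over. Pictures are saved under pics/ and viewed, at most 14 in all, crops included, and the job is handed in when it is done.

```bash
mkdir -p pics; cat > h.py <<'E'
import numpy as np, cv2, sys
sys.path.insert(0,'.')
from plant import status, eyes, order, manip
def snap(n,f=None):
    c=eyes.get_calibration(n); p,d=eyes.snapshot(n)
    if f: cv2.imwrite('pics/'+f,p[:,:,::-1])
    return p,d,np.array(c['camera_matrix']),np.array(c['extrinsics'])
def ray(u,v,K,T,z):
    R=T[:3,:3];t=T[:3,3];o=-R.T@t
    d=R.T@np.linalg.inv(K)@np.array([u,v,1.]);return o+d*(z-o[2])/d[2]
def cloud(d,K,T):
    v,u=np.mgrid[:d.shape[0],:d.shape[1]]
    P=np.stack([(u-K[0,2])/K[0,0]*d,(v-K[1,2])/K[1,1]*d,d],-1)
    return (P-T[:3,3])@T[:3,:3]
E
python3 - <<'E'
from h import *
for n in('top','side'):
    p,d,K,T=snap(n,n+'0.png'); np.savez(n+'0.npz',p=p,d=d,K=K,T=T)
    print(n,K[0,0],-T[:3,:3].T@T[:3,3],T[2,:3])
print(manip.tips_ahead,status.get_obs())
E
```

```text
top 490.6064532014094 [0.45448887 0.06306262 1.34570349] [ 0.04670542  0.01451988 -0.99880317]
side 458.33145936606724 [0.52056107 0.89727663 0.50035581] [ 0.00161935 -0.89851056 -0.43894891]
0.0697 {'t': 0.1, 'joints': array([ 1.10280027,  0.33384602,  0.03985903,  1.46616582, -0.01341051,
        1.34330717, -0.05851231]), 'dq': array([-1.43184120e-04, -1.84289193e-04,  4.36523191e-04, -3.09620660e-03,
       -1.39473427e-04, -5.26397604e-05, -9.38103653e-04]), 'joint_torque': array([ 3.94927818e-03, -6.57808828e+01,  1.34003822e+00, -4.04714370e+01,
       -5.95615176e-02,  4.07858205e-02,  4.75020488e-05]), 'tool_pos': array([ 0.23419851, -0.60600009,  0.29145253]), 'tcp_rot': array([ 9.83048061e-01,  1.83346604e-01, -1.74357429e-04, -7.09172067e-04]), 'wrist_force': array([-0.21935951,  1.08353013, -1.14397511]), 'moment': array([-0.00971918,  0.04813156,  0.00246125]), 'grip_force': 0.0, 'opening': 0.0873961851415821}
```

View pics/top0.png

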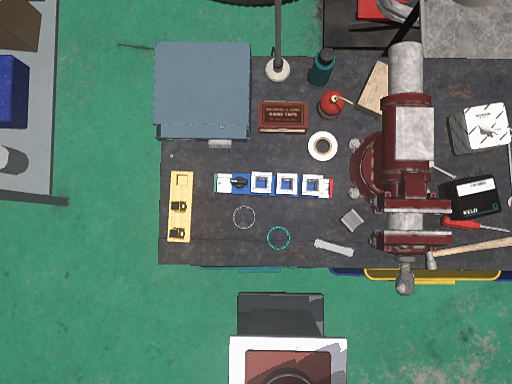

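View pics/side0.png

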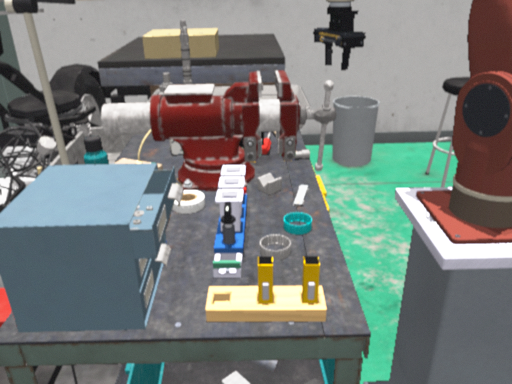

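Top view: rack at (180,205) with two posts (178,206) and (177,233). Candidates for the race are the grey ring (244,217), the turquoise look-alike ring (278,238) and the tape roll (322,146). The grey ring is the real one. The knob is at (237,182), the sleeves at (261,183), (287,184), (313,186). The side view shows catches on the ±y faces of the posts.

```bash
cat > m.py <<'E'
from h import *
z=np.load('top0.npz');p,d,K,T=z['p'],z['d'],z['K'],z['T']
hsv=cv2.cvtColor(p,cv2.COLOR_RGB2HSV);W=cloud(d,K,T)
def comps(m,name,zz,amin=15):
    n,l,s,c=cv2.connectedComponentsWithStats(m.astype(np.uint8))
    for i in range(1,n):
        if s[i,4]>=amin:
            ys,xs=np.where(l==i);r=cv2.minAreaRect(np.stack([xs,ys],1).astype(np.float32))
            cx,cy=r[0]; print(name,np.round(r[0],1),np.round(r[1],1),round(r[2]),s[i,4],ray(cx,cy,K,T,zz).round(4))
h=W[...,2]; roi=np.zeros(h.shape,bool); roi[160:255,160:345]=1
comps(roi&(h>.080)&(h<.13)&(W[...,0]<.66),'high',.100)
comps(roi&(h>.012)&(h<.035)&(hsv[...,0]<130),'low',.022,30)
comps(roi&(hsv[...,0]<8)&(hsv[...,1]>150),'red',.04)
comps(roi&(hsv[...,0]>50)&(hsv[...,0]<75)&(hsv[...,1]>100),'green',.04)
comps(roi&(hsv[...,0]>105)&(hsv[...,0]<125)&(hsv[...,1]>150),'blue',.035)
comps(roi&(hsv[...,2]<45)&(h>.05),'dark',.105,8)
comps(roi&(hsv[...,2]>225)&(hsv[...,1]<40),'white',.106)
big=cv2.resize(p[160:250,160:345],None,fx=4,fy=4,interpolation=cv2.INTER_CUBIC); cv2.imwrite('pics/crop0.png',big[:,:,::-1])
E
python3 m.py
```

```text
high [260.8 182.3] [20.4 20.4] 3 321 [0.5609 0.0788 0.1   ]
high [286.4 183.7] [20.4 20.4] 3 325 [0.5585 0.0138 0.1   ]
high [312. 185.] [20. 20.] 90 324 [ 0.5562 -0.0514  0.1   ]
high [238.5 182. ] [10. 17.] 90 133 [0.5608 0.1357 0.1   ]
high [176.  205.5] [10.  9.] 0 99 [0.4982 0.2938 0.1   ]
high [174.  233.5] [ 9. 10.] 90 103 [0.427  0.2971 0.1   ]
low [180.2 206.5] [23.  70.3] 3 1206 [0.4983 0.2968 0.022 ]
low [251.8 184.2] [77.4 21. ] 3 486 [0.5621 0.1041 0.022 ]
low [301. 187.] [18. 20.] 0 109 [ 0.5566 -0.029   0.022 ]
low [327. 188.] [18. 10.] 90 86 [ 0.5551 -0.0991  0.022 ]
low [261.5 183.5] [7. 9.] 90 54 [0.5644 0.0779 0.022 ]
low [285.9 184.6] [8.9 8.1] 9 52 [0.5626 0.0119 0.022 ]
low [310.5 186.5] [7. 7.] 90 41 [ 0.5584 -0.0546  0.022 ]
low [241.8 219.9] [22.3 16.1] 32 48 [0.4651 0.1293 0.022 ]
low [278.  237.5] [21.9 21.9] 45 64 [0.4194 0.031  0.022 ]
red [331. 188.] [18.  2.] 90 49 [ 0.5539 -0.1075  0.04  ]
blue [241.5 183. ] [19. 20.] 0 210 [0.5638 0.1314 0.035 ]
blue [271.5 185.5] [19.  5.] 90 44 [0.5584 0.0509 0.035 ]
blue [260.5 183. ] [6. 7.] 90 51 [0.5646 0.0805 0.035 ]
blue [285.  184.5] [5. 6.] 90 20 [0.5616 0.0148 0.035 ]
blue [259.5 193.5] [ 1. 13.] 90 28 [0.5364 0.0827 0.035 ]
white [261. 182.] [20. 20.] 90 242 [0.5612 0.0783 0.106 ]
white [286.4 183.5] [20.1 20.1] 3 250 [0.5585 0.0138 0.106 ]
white [224. 183.] [18. 14.] 90 239 [0.5571 0.1721 0.106 ]
white [315. 186.] [22. 26.] 90 348 [ 0.5532 -0.0585  0.106 ]
```

View pics/crop0.png

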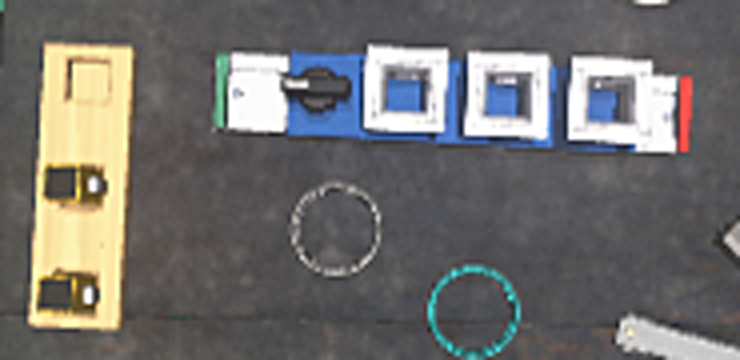

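Close-up: rack at left with two black-topped posts (crop (62,185), (57,293)), catches facing ±y, an empty pocket at the top. The grey race is at crop (335,228), the turquoise ring at (473,310) is excluded. The knob is at (320,90) in line with the rail. Moving over the vice to the knob.

```bash
P="python3 -m pendant"
$P '[{"tz":1},{"tz":1},{"tz":1},{"tz":1}]' >/dev/null
$P '[{"tx":1,"ty":1,"az":0.557},{"tx":1,"ty":1,"az":0.557},{"tx":1,"ty":1,"az":0.557},{"tx":1,"ty":1,"az":0.557}]'
$P '[{"tx":0.64,"ty":1,"az":0.557},{"tx":0.64,"ty":1,"az":0.557},{"tx":0.64,"ty":1,"az":0.557},{"tx":0.64,"ty":1,"az":0.557}]'
$P '[{"tx":0.33,"ty":1,"az":0.557},{"tx":0.33,"ty":1,"az":0.557},{"tx":0.33,"ty":1,"az":0.557},{"tx":0.33,"ty":1,"az":0.557}]'
$P '[{"tx":0.15,"ty":1,"az":0.557},{"tx":0.15,"ty":1,"az":0.557},{"tx":0.15,"ty":1,"az":0.557},{"tx":0.15,"ty":1,"az":0.557}]'
$P '[{"tx":0.0,"ty":0.6,"tz":-0.6},{"tx":0.0,"ty":0.6,"tz":-0.6},{"tx":0.0,"ty":0.6,"tz":-0.6},{"tx":0.0,"ty":0.6,"tz":-0.6},{"tx":0.0,"ty":0.6,"tz":-0.6}]'
python3 -c "
from h import *
p,d,K,T=snap('wrist','w1.png');np.savez('w1.npz',p=p,d=d,K=K,T=T);print(K,-T[:3,:3].T@T[:3,3],T[2,:3]);print(status.get_obs()['joints'],status.get_obs()['tool_pos'])"
```

```text
[[274.53637241   0.         252.70117481]
 [  0.         274.53637241 188.96792667]
 [  0.           0.           1.        ]] [ 0.30194416 -0.57955994  0.38455579] [-0.25162997 -0.09667373 -0.96298315]
[ 1.10283764  0.33374606  0.03986025  1.46607125 -0.0133995   1.34331358
 -0.05849694] [ 0.23418656 -0.60604057  0.29156347]$[0]: bad value
$[0]: bad value
$[0]: bad value
$[0]: bad value
$[0]: bad value
$[0]: bad value
```

View pics/w1.png

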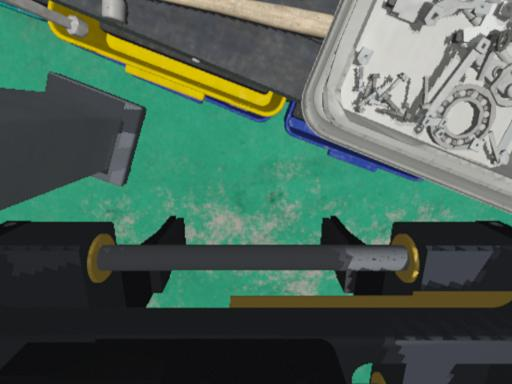

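The arm did not move: the rows were refused. The wrist view shows only floor and fingers. Trying full rows.

```bash
P="python3 -m pendant"
$P '[{"tx":0,"ty":0,"tz":1,"ax":0,"ay":0,"az":0,"fingers":1},{"tx":0,"ty":0,"tz":1,"ax":0,"ay":0,"az":0,"fingers":1},{"tx":0,"ty":0,"tz":1,"ax":0,"ay":0,"az":0,"fingers":1},{"tx":0,"ty":0,"tz":1,"ax":0,"ay":0,"az":0,"fingers":1}]'
python3 -m pendant --help | head -20
```

```text
t: 0.65
tool_pos: [0.2344, -0.6067, 0.4445]
tcp_rot: [0.983, 0.183, 0.0, 0.002]
wrist_force: [0.1, 0.8, -0.6]
opening: 0.0869
grip_force: 0.0invalid input: not JSON, or not a number
```

```bash
P="python3 -m pendant"
$P '[{"tx":1,"ty":1,"tz":0,"ax":0,"ay":0,"az":0.557,"fingers":1},{"tx":1,"ty":1,"tz":0,"ax":0,"ay":0,"az":0.557,"fingers":1},{"tx":1,"ty":1,"tz":0,"ax":0,"ay":0,"az":0.557,"fingers":1},{"tx":1,"ty":1,"tz":0,"ax":0,"ay":0,"az":0.557,"fingers":1}]'
$P '[{"tx":0.64,"ty":1,"tz":0,"ax":0,"ay":0,"az":0.557,"fingers":1},{"tx":0.64,"ty":1,"tz":0,"ax":0,"ay":0,"az":0.557,"fingers":1},{"tx":0.64,"ty":1,"tz":0,"ax":0,"ay":0,"az":0.557,"fingers":1},{"tx":0.64,"ty":1,"tz":0,"ax":0,"ay":0,"az":0.557,"fingers":1}]'
$P '[{"tx":0.33,"ty":1,"tz":0,"ax":0,"ay":0,"az":0.557,"fingers":1},{"tx":0.33,"ty":1,"tz":0,"ax":0,"ay":0,"az":0.557,"fingers":1},{"tx":0.33,"ty":1,"tz":0,"ax":0,"ay":0,"az":0.557,"fingers":1},{"tx":0.33,"ty":1,"tz":0,"ax":0,"ay":0,"az":0.557,"fingers":1}]'
$P '[{"tx":0.15,"ty":1,"tz":0,"ax":0,"ay":0,"az":0.557,"fingers":1},{"tx":0.15,"ty":1,"tz":0,"ax":0,"ay":0,"az":0.557,"fingers":1},{"tx":0.15,"ty":1,"tz":0,"ax":0,"ay":0,"az":0.557,"fingers":1},{"tx":0.15,"ty":1,"tz":0,"ax":0,"ay":0,"az":0.557,"fingers":1}]'
$P '[{"tx":0,"ty":0.6,"tz":-0.6,"ax":0,"ay":0,"az":0,"fingers":1},{"tx":0,"ty":0.6,"tz":-0.6,"ax":0,"ay":0,"az":0,"fingers":1},{"tx":0,"ty":0.6,"tz":-0.6,"ax":0,"ay":0,"az":0,"fingers":1},{"tx":0,"ty":0.6,"tz":-0.6,"ax":0,"ay":0,"az":0,"fingers":1}]'
python3 -c "
from h import *
p,d,K,T=snap('wrist','w1.png');np.savez('w1.npz',p=p,d=d,K=K,T=T);print(-T[:3,:3].T@T[:3,3],T[2,:3]);print(status.get_obs()['joints'],status.get_obs()['tool_pos'])"
```

```text
t: 1.15
tool_pos: [0.3874, -0.4525, 0.4406]
tcp_rot: [0.945, 0.327, 0.0, -0.001]
wrist_force: [0.1, -0.5, 0.3]
opening: 0.0867
grip_force: 0.0
t: 1.65
tool_pos: [0.4827, -0.3014, 0.4407]
tcp_rot: [0.887, 0.462, 0.0, -0.001]
wrist_force: [-0.4, -1.1, -1.2]
opening: 0.0871
grip_force: 0.0
t: 2.15
tool_pos: [0.5301, -0.154, 0.441]
tcp_rot: [0.812, 0.584, -0.0, -0.001]
wrist_force: [-0.3, -0.5, -0.6]
opening: 0.0869
grip_force: 0.0
t: 2.65
tool_pos: [0.5522, -0.0058, 0.4413]
tcp_rot: [0.719, 0.695, -0.0, -0.001]
wrist_force: [-0.4, -0.0, -0.6]
opening: 0.0869
grip_force: 0.0
t: 3.15
tool_pos: [0.5527, 0.081, 0.352]
tcp_rot: [0.721, 0.693, -0.001, 0.0]
wrist_force: [0.7, -0.6, 0.3]
opening: 0.0871
grip_force: 0.0
[0.55477813 0.15461924 0.44502872] [-0.01148818 -0.27063279 -0.9626141 ]
[ 0.29494163  0.16753447 -0.58804174  1.57223847  0.09461828  1.4299773
 -0.33892961] [0.55300874 0.08089494 0.35268245]
```

View pics/w1.png

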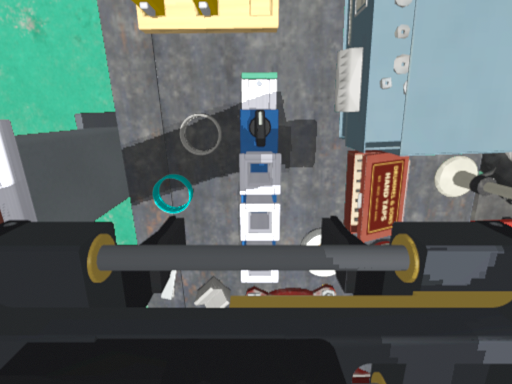

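Wrist view: knob (260,127) in line with the rail, sleeves at (260,165), (260,220), (260,268), grey race (200,134), turquoise (172,194), rack at top.

```bash
cat > mw.py <<'E'
from h import *
def rects(fn,lo,hi,box=None,amin=40):
    z=np.load(fn);d,K,T=z['d'],z['K'],z['T'];W=cloud(d,K,T);h=W[...,2]
    m=(d>0)&(h>lo)&(h<hi)
    if box: m&=(W[...,0]>box[0])&(W[...,0]<box[1])&(W[...,1]>box[2])&(W[...,1]<box[3])
    n,l,s,c=cv2.connectedComponentsWithStats(m.astype(np.uint8),connectivity=4)
    for i in range(1,n):
        if s[i,4]<amin: continue
        q=W[l==i]; r=cv2.minAreaRect((q[:,:2]*1000).astype(np.float32))
        print(fn,lo,np.round(r[0],1),np.round(r[1],1),round(r[2],1),'medz',np.median(q[:,2]).round(4),s[i,4])
if __name__=='__main__':
    B=(.5,.63,-.12,.2)
    rects('w1.npz',.109,.125,B); rects('w1.npz',.1015,.109,B)
    rects('w1.npz',.010,.04,(.4,.52,-.05,.2))
    rects('w1.npz',.085,.12,(.38,.56,.24,.36),20); rects('top0.npz',.098,.11,B); rects('top0.npz',.085,.12,(.38,.56,.24,.36),20)
E
python3 mw.py
```

```text
w1.npz 0.109 [562.1 135.9] [11.8 43.3] 0.7 medz 0.1113 345
w1.npz 0.1015 [560.1  79.3] [51.8 52. ] 87.7 medz 0.1065 1200
w1.npz 0.1015 [557.8  14.4] [52.3 51.8] 87.5 medz 0.1064 1079
w1.npz 0.1015 [554.8 -67.3] [19. 51.] 87.4 medz 0.1066 388
w1.npz 0.01 [472.6 124.7] [59.7 59.8] 87.7 medz 0.0212 295
w1.npz 0.01 [424.2  31.8] [61.1 48.4] 90.0 medz 0.0202 248
top0.npz 0.098 [560.6  78.8] [51.8 52. ] 88.1 medz 0.1051 294
top0.npz 0.098 [558.3  13.9] [51.7 52. ] 87.6 medz 0.1049 300
top0.npz 0.098 [555.9 -51. ] [51.5 51.4] 0.5 medz 0.1047 303
top0.npz 0.085 [498.6 296.3] [23.5 22.5] 0.1 medz 0.096 97
top0.npz 0.085 [426.8 299.5] [23.1 24.6] 0.9 medz 0.0953 99
```

```bash
python3 - <<'E'
from h import *
for f in('w1.npz','top0.npz','side0.npz'):
    z=np.load(f);W=cloud(z['d'],z['K'],z['T']).reshape(-1,3)[z['d'].ravel()>0]
    for a,b in((.03,.1),(.1,.14),(.14,.17),(.17,.185),(.185,.21)):
        q=W[(W[:,2]>a)&(W[:,2]<b)&(W[:,0]>.6)&(W[:,0]<.9)&(W[:,1]>.085)&(W[:,1]<.36)]
        if len(q)>20: print(f,a,b,len(q),np.percentile(q[:,0],[0,1,5,50]).round(3),np.percentile(q[:,1],[1,99]).round(3))
E
```

```text
w1.npz 0.03 0.1 218 [0.703 0.704 0.706 0.724] [0.085 0.092]
w1.npz 0.1 0.14 5562 [0.657 0.657 0.68  0.699] [0.118 0.255]
w1.npz 0.14 0.17 2742 [0.638 0.639 0.639 0.655] [0.112 0.248]
w1.npz 0.17 0.185 1138 [0.656 0.657 0.657 0.657] [0.112 0.242]
w1.npz 0.185 0.21 16228 [0.657 0.658 0.692 0.733] [0.112 0.234]
top0.npz 0.03 0.1 157 [0.689 0.692 0.693 0.755] [0.085 0.118]
top0.npz 0.1 0.14 1219 [0.657 0.657 0.669 0.685] [0.11  0.332]
top0.npz 0.14 0.17 451 [0.638 0.639 0.64  0.657] [0.11  0.334]
top0.npz 0.17 0.185 332 [0.656 0.656 0.657 0.7  ] [0.11  0.339]
top0.npz 0.185 0.21 7746 [0.657 0.691 0.699 0.789] [0.112 0.337]
side0.npz 0.03 0.1 5680 [0.675 0.68  0.693 0.775] [0.167 0.342]
side0.npz 0.1 0.14 4272 [0.659 0.659 0.678 0.752] [0.117 0.342]
side0.npz 0.14 0.17 3670 [0.64  0.642 0.655 0.733] [0.116 0.342]
side0.npz 0.17 0.185 1701 [0.658 0.659 0.659 0.745] [0.115 0.342]
side0.npz 0.185 0.21 7995 [0.659 0.691 0.699 0.788] [0.114 0.341]
```

```bash
P="python3 -m pendant"
$P '[{"tx":0.02,"ty":0.35,"tz":0,"ax":0,"ay":-0.2,"az":0,"fingers":0.45},{"tx":0.02,"ty":0.35,"tz":-0.4,"ax":0,"ay":-0.2,"az":0,"fingers":0.45},{"tx":0.02,"ty":0.35,"tz":-0.8,"ax":0,"ay":-0.2,"az":0,"fingers":0.45},{"tx":0.02,"ty":0.35,"tz":-1,"ax":0,"ay":-0.2,"az":0,"fingers":0.45},{"tx":0.02,"ty":0.35,"tz":-1,"ax":0,"ay":-0.2,"az":0,"fingers":0.45},{"tx":0.02,"ty":0.35,"tz":-1,"ax":0,"ay":-0.2,"az":0,"fingers":0.45},{"tx":0.02,"ty":0.35,"tz":-1,"ax":0,"ay":-0.2,"az":0,"fingers":0.45}]'
python3 -c "
from h import *
o=status.get_obs();R=__import__('scipy.spatial.transform',fromlist=['Rotation']).Rotation.from_quat(o['tcp_rot']).as_matrix()
print(o['tool_pos'],R.round(3),'tip',o['tool_pos']+R[:,2]*.0697, 'joints',o['joints'])
p,d,K,T=snap('top');np.savez('t1.npz',p=p,d=d,K=K,T=T)"
```

```text
t: 4.08
tool_pos: [0.5565, 0.1361, 0.2044]
tcp_rot: [0.719, 0.693, 0.039, 0.037]
wrist_force: [0.7, 0.3, -0.2]
opening: 0.0396
grip_force: 0.0
[0.55650584 0.13606263 0.20439212] [[ 0.036  0.994  0.108]
 [ 0.999 -0.036  0.   ]
 [ 0.004  0.108 -0.994]] tip [0.56401221 0.13608335 0.1350975 ] joints [ 0.21073492  0.23791335 -0.61839407  1.81680964  0.20642947  1.03782857
 -0.52069614]
```

```bash
P="python3 -m pendant"
$P '[{"tx":-0.013,"ty":0,"tz":-0.1,"ax":0,"ay":0,"az":0,"fingers":0.45},{"tx":-0.013,"ty":0,"tz":-0.217,"ax":0,"ay":0,"az":0,"fingers":0.45},{"tx":-0.013,"ty":0,"tz":-0.217,"ax":0,"ay":0,"az":0,"fingers":0.45},{"tx":-0.013,"ty":0,"tz":-0.217,"ax":0,"ay":0,"az":0,"fingers":0},{"tx":-0.013,"ty":0,"tz":-0.217,"ax":0,"ay":0,"az":0,"fingers":0},{"tx":-0.013,"ty":0,"tz":-0.217,"ax":0,"ay":0,"az":0,"fingers":0},{"tx":-0.013,"ty":0,"tz":-0.217,"ax":0,"ay":0,"az":0,"fingers":0},{"tx":-0.013,"ty":0,"tz":-0.217,"ax":0,"ay":0,"az":0,"fingers":0}]' 60
```

```text
t: 5.12
tool_pos: [0.5558, 0.1361, 0.1707]
tcp_rot: [0.719, 0.693, 0.04, 0.038]
wrist_force: [12.1, 1.0, -7.1]
opening: 0.0111
grip_force: 60.0
```

```bash
P="python3 -m pendant"
$P '[{"tx":0.0005,"ty":-0.007,"tz":0,"ax":0,"ay":0,"az":0.3,"fingers":0},{"tx":0.002,"ty":-0.0135,"tz":0,"ax":0,"ay":0,"az":0.6,"fingers":0},{"tx":0.0047,"ty":-0.0197,"tz":0,"ax":0,"ay":0,"az":0.9,"fingers":0},{"tx":0.0047,"ty":-0.0197,"tz":0,"ax":0,"ay":0,"az":0.9,"fingers":0}]'
$P '[{"tx":0.0036,"ty":-0.0058,"tz":0,"ax":0,"ay":0,"az":0.3,"fingers":0},{"tx":0.008,"ty":-0.011,"tz":0,"ax":0,"ay":0,"az":0.6,"fingers":0},{"tx":0.013,"ty":-0.0154,"tz":0,"ax":0,"ay":0,"az":0.9,"fingers":0},{"tx":0.013,"ty":-0.0154,"tz":0,"ax":0,"ay":0,"az":0.9,"fingers":0}]'
$P '[{"tx":0.0058,"ty":-0.0035,"tz":0,"ax":0,"ay":0,"az":0.3,"fingers":0},{"tx":0.012,"ty":-0.006,"tz":0,"ax":0,"ay":0,"az":0.6,"fingers":0},{"tx":0.018,"ty":-0.0076,"tz":0,"ax":0,"ay":0,"az":0.84,"fingers":0},{"tx":0.018,"ty":-0.0076,"tz":0,"ax":0,"ay":0,"az":0.84,"fingers":0},{"tx":0.018,"ty":-0.0076,"tz":0,"ax":0,"ay":0,"az":0.84,"fingers":0}]'
python3 -c "
from h import *
o=status.get_obs();R=__import__('scipy.spatial.transform',fromlist=['Rotation']).Rotation.from_quat(o['tcp_rot']).as_matrix()
print(R.round(3),o['moment'])
p,d,K,T=snap('top','t1.png');np.savez('t1.npz',p=p,d=d,K=K,T=T)"
```

```text
t: 5.62
tool_pos: [0.5564, 0.1326, 0.1706]
tcp_rot: [0.536, 0.842, 0.047, 0.028]
wrist_force: [11.7, 0.3, -5.5]
opening: 0.0115
grip_force: 60.0
t: 6.12
tool_pos: [0.5584, 0.1301, 0.1707]
tcp_rot: [0.325, 0.944, 0.051, 0.017]
wrist_force: [10.0, -0.9, -3.0]
opening: 0.0116
grip_force: 60.1
t: 6.75
tool_pos: [0.5611, 0.1289, 0.1707]
tcp_rot: [0.112, 0.992, 0.052, 0.007]
wrist_force: [9.8, -0.9, -2.4]
opening: 0.0112
grip_force: 60.1
[[-0.975  0.222  0.025]
 [ 0.223  0.969  0.103]
 [-0.001  0.106 -0.994]] [-0.71219443 -2.11180896 -0.11866685]
```

```bash
P="python3 -m pendant"
$P '[{"tx":0.0035,"ty":0.1,"tz":0,"ax":0,"ay":0,"az":0,"fingers":0},{"tx":0.007,"ty":0.2,"tz":0,"ax":0,"ay":0,"az":0,"fingers":0},{"tx":0.01,"ty":0.3,"tz":0,"ax":0,"ay":0,"az":0,"fingers":0},{"tx":0.013,"ty":0.36,"tz":0,"ax":0,"ay":0,"az":0,"fingers":0},{"tx":0.014,"ty":0.4,"tz":0,"ax":0,"ay":0,"az":0,"fingers":0},{"tx":0.0147,"ty":0.415,"tz":0,"ax":0,"ay":0,"az":0,"fingers":0},{"tx":0.0147,"ty":0.415,"tz":0,"ax":0,"ay":0,"az":0,"fingers":0}]'
python3 -c "
from h import *
p,d,K,T=snap('top','t2.png');np.savez('t2.npz',p=p,d=d,K=K,T=T)
from mw import rects
rects('t2.npz',.098,.11,(.5,.63,-.12,.2))
cv2.imwrite('pics/t2c.png',cv2.resize(p[150:250,160:360],None,fx=4,fy=4)[:,:,::-1])"
```

```text
t: 7.68
tool_pos: [0.5639, 0.1729, 0.1701]
tcp_rot: [0.119, 0.992, 0.038, 0.005]
wrist_force: [-16.2, -64.3, 43.6]
opening: 0.0114
grip_force: 61.4
t2.npz 0.098 [559.3  50.4] [51.5 45.7] 0.8 medz 0.1048 222
t2.npz 0.098 [557.3 -11.8] [51.6 52.6] 87.3 medz 0.105 304
```

View pics/t2c.png

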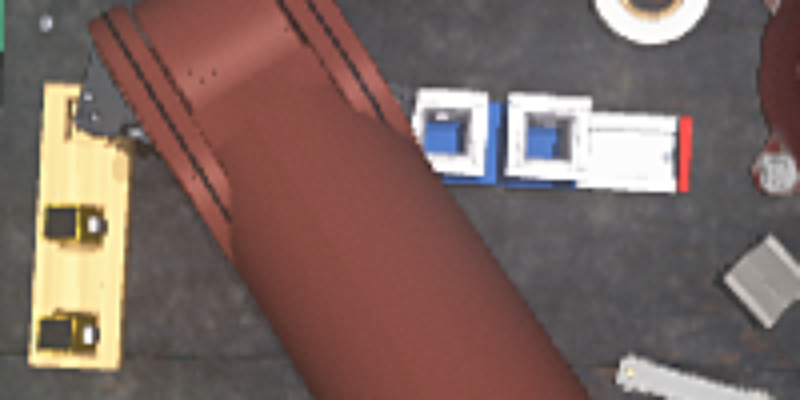

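The carriage reached the green stop after about 40 mm (64 N), so it did not start at 0. Easing off the push and turning the knob back to clamp.

```bash
P="python3 -m pendant"
$P '[{"tx":-0.003,"ty":-0.08,"tz":0,"ax":0,"ay":0,"az":0,"fingers":0},{"tx":-0.005,"ty":-0.135,"tz":0,"ax":0,"ay":0,"az":0,"fingers":0},{"tx":-0.005,"ty":-0.135,"tz":0,"ax":0,"ay":0,"az":0,"fingers":0},{"tx":-0.005,"ty":-0.135,"tz":0,"ax":0,"ay":0,"az":0,"fingers":0}]'
$P '[{"tx":-0.006,"ty":0.0016,"tz":0,"ax":0,"ay":0,"az":-0.24,"fingers":0},{"tx":-0.012,"ty":0.004,"tz":0,"ax":0,"ay":0,"az":-0.54,"fingers":0},{"tx":-0.018,"ty":0.0076,"tz":0,"ax":0,"ay":0,"az":-0.84,"fingers":0},{"tx":-0.018,"ty":0.0076,"tz":0,"ax":0,"ay":0,"az":-0.84,"fingers":0}]'
$P '[{"tx":-0.005,"ty":0.0044,"tz":0,"ax":0,"ay":0,"az":-0.3,"fingers":0},{"tx":-0.0094,"ty":0.0096,"tz":0,"ax":0,"ay":0,"az":-0.6,"fingers":0},{"tx":-0.013,"ty":0.0154,"tz":0,"ax":0,"ay":0,"az":-0.9,"fingers":0},{"tx":-0.013,"ty":0.0154,"tz":0,"ax":0,"ay":0,"az":-0.9,"fingers":0}]'
$P '[{"tx":-0.0027,"ty":0.0062,"tz":0,"ax":0,"ay":0,"az":-0.3,"fingers":0},{"tx":-0.0042,"ty":0.0127,"tz":0,"ax":0,"ay":0,"az":-0.6,"fingers":0},{"tx":-0.0047,"ty":0.0197,"tz":0,"ax":0,"ay":0,"az":-0.9,"fingers":0},{"tx":-0.0047,"ty":0.022,"tz":0,"ax":0,"ay":0,"az":-0.99,"fingers":0},{"tx":-0.0047,"ty":0.022,"tz":0,"ax":0,"ay":0,"az":-0.99,"fingers":0},{"tx":-0.0047,"ty":0.022,"tz":0,"ax":0,"ay":0,"az":-0.99,"fingers":0}]'
python3 -c "
from h import *
o=status.get_obs();R=__import__('scipy.spatial.transform',fromlist=['Rotation']).Rotation.from_quat(o['tcp_rot']).as_matrix()
print(R.round(3),o['moment'])"
```

```text
t: 8.22
tool_pos: [0.5627, 0.1688, 0.1706]
tcp_rot: [0.113, 0.992, 0.051, 0.006]
wrist_force: [6.8, -7.2, 2.0]
opening: 0.0112
grip_force: 60.2
t: 8.72
tool_pos: [0.5599, 0.1702, 0.1706]
tcp_rot: [0.328, 0.943, 0.049, 0.018]
wrist_force: [8.3, -7.1, -0.9]
opening: 0.0111
grip_force: 60.2
t: 9.22
tool_pos: [0.5579, 0.1727, 0.1706]
tcp_rot: [0.539, 0.841, 0.045, 0.029]
wrist_force: [9.3, -7.1, -2.0]
opening: 0.0111
grip_force: 60.2
t: 9.98
tool_pos: [0.5574, 0.1761, 0.1706]
tcp_rot: [0.735, 0.676, 0.038, 0.04]
wrist_force: [10.0, -6.5, -3.1]
opening: 0.0114
grip_force: 60.5
[[ 0.084  0.99   0.109]
 [ 0.996 -0.084 -0.007]
 [ 0.002  0.109 -0.994]] [-1.45060603 -1.86971066  0.39742322]
```

```bash
P="python3 -m pendant"
$P '[{"tx":0,"ty":0.003,"tz":0,"ax":0,"ay":0,"az":-0.12,"fingers":0},{"tx":0,"ty":0.003,"tz":0,"ax":0,"ay":0,"az":-0.12,"fingers":0},{"tx":0,"ty":0.003,"tz":0,"ax":0,"ay":0,"az":-0.12,"fingers":0}]'
python3 -c "
from h import *
o=status.get_obs();R=__import__('scipy.spatial.transform',fromlist=['Rotation']).Rotation.from_quat(o['tcp_rot']).as_matrix()
print(R.round(3),o['moment'])"
```

```text
t: 10.35
tool_pos: [0.5574, 0.1766, 0.1706]
tcp_rot: [0.756, 0.653, 0.037, 0.041]
wrist_force: [10.7, -7.8, -2.0]
opening: 0.0116
grip_force: 63.0
[[ 0.146  0.983  0.109]
 [ 0.989 -0.145 -0.014]
 [ 0.002  0.109 -0.994]] [-1.5752925  -2.00784798  0.94001046]
```

```bash
P="python3 -m pendant"
$P '[{"tx":0,"ty":-0.004,"tz":0,"ax":0,"ay":0,"az":0.2,"fingers":0},{"tx":0,"ty":-0.004,"tz":0,"ax":0,"ay":0,"az":0.2,"fingers":0},{"tx":0,"ty":-0.004,"tz":0,"ax":0,"ay":0,"az":0.2,"fingers":0.45},{"tx":0,"ty":-0.004,"tz":0,"ax":0,"ay":0,"az":0.2,"fingers":0.45},{"tx":0,"ty":-0.004,"tz":0,"ax":0,"ay":0,"az":0.2,"fingers":0.45},{"tx":0,"ty":-0.004,"tz":0.4,"ax":0,"ay":0,"az":0.2,"fingers":0.45},{"tx":0,"ty":-0.004,"tz":0.8,"ax":0,"ay":0,"az":0.2,"fingers":0.45},{"tx":0,"ty":-0.004,"tz":0.8,"ax":0,"ay":0,"az":0.2,"fingers":0.45}]'
$P '[{"tx":0,"ty":0,"tz":0,"ax":0,"ay":0.2,"az":0,"fingers":0.6},{"tx":-0.1,"ty":0.2,"tz":0,"ax":0,"ay":0.2,"az":0.2,"fingers":0.6},{"tx":-0.2,"ty":0.35,"tz":0,"ax":0,"ay":0.2,"az":0.6,"fingers":0.6},{"tx":-0.3,"ty":0.4,"tz":0,"ax":0,"ay":0.2,"az":0.96,"fingers":0.6},{"tx":-0.3,"ty":0.4,"tz":0,"ax":0,"ay":0.2,"az":0.96,"fingers":0.6}]'
$P '[{"tx":-0.2,"ty":0.2,"tz":0,"ax":0,"ay":0,"az":0.3,"fingers":0.6},{"tx":-0.4,"ty":0.4,"tz":0,"ax":0,"ay":0,"az":0.65,"fingers":0.6},{"tx":-0.4,"ty":0.4,"tz":0,"ax":0,"ay":0,"az":1,"fingers":0.6},{"tx":-0.4,"ty":0.4,"tz":0,"ax":0,"ay":0,"az":1,"fingers":0.6}]'
$P '[{"tx":0,"ty":0,"tz":0,"ax":0,"ay":0,"az":0.3,"fingers":0.6},{"tx":0,"ty":0,"tz":0,"ax":0,"ay":0,"az":0.65,"fingers":0.6},{"tx":0,"ty":0,"tz":0,"ax":0,"ay":0,"az":1,"fingers":0.6},{"tx":0,"ty":0,"tz":0,"ax":0,"ay":0,"az":1,"fingers":0.6},{"tx":0,"ty":0,"tz":0,"ax":0,"ay":0,"az":1,"fingers":0.6}]'
python3 -c "
from h import *
from mw import rects
o=status.get_obs();R=__import__('scipy.spatial.transform',fromlist=['Rotation']).Rotation.from_quat(o['tcp_rot']).as_matrix()
print(R.round(3),o['joints'])
for n in('wrist','top'):
  p,d,K,T=snap(n,n+'3.png');np.savez(n+'3.npz',p=p,d=d,K=K,T=T)
rects('wrist3.npz',.085,.12,(.38,.56,.24,.36),20)
B=(.5,.63,-.12,.26)
rects('top3.npz',.098,.12,B);rects('top3.npz',.010,.04,(.4,.52,-.05,.2))"
```

```text
t: 11.35
tool_pos: [0.5563, 0.1801, 0.2952]
tcp_rot: [0.72, 0.692, 0.041, 0.038]
wrist_force: [0.7, 0.3, -0.6]
opening: 0.0386
grip_force: 0.0
t: 11.98
tool_pos: [0.5087, 0.2393, 0.2893]
tcp_rot: [0.526, 0.851, 0.008, -0.01]
wrist_force: [0.4, -0.5, 0.4]
opening: 0.0519
grip_force: 0.0
t: 12.48
tool_pos: [0.4504, 0.2979, 0.2894]
tcp_rot: [0.291, 0.957, 0.005, -0.012]
wrist_force: [0.3, 0.0, -0.2]
opening: 0.0522
grip_force: 0.0
t: 13.1
tool_pos: [0.4503, 0.2979, 0.2895]
tcp_rot: [0.035, 0.999, 0.002, -0.013]
wrist_force: [-0.1, 0.5, -0.3]
opening: 0.0523
grip_force: 0.0
[[-0.997  0.071 -0.025]
 [ 0.07   0.998  0.005]
 [ 0.026  0.003 -1.   ]] [ 0.13141486  0.22246476 -0.8954712   1.68923516  0.15675226  1.33005652
  0.70821302]
wrist3.npz 0.085 [425.8 299.1] [23.4 24.2] 86.4 medz 0.097 535
wrist3.npz 0.085 [497.7 297. ] [23.8 24.8] 87.5 medz 0.0968 493
top3.npz 0.098 [562.1 117.9] [51.6 51.9] 87.6 medz 0.105 310
top3.npz 0.098 [559.1  52.9] [51.3 50.9] 1.0 medz 0.105 305
top3.npz 0.098 [557.2 -11.9] [51.9 52.7] 87.2 medz 0.1049 311
top3.npz 0.098 [564.  174.5] [41.2 12.3] 88.2 medz 0.1106 85
```

View pics/wrist3.png

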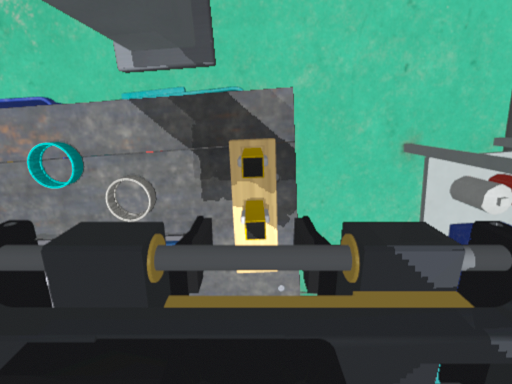

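View pics/top3.png

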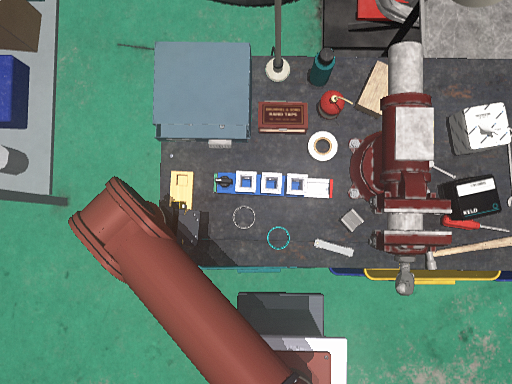

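Wrist view: posts at (255,165) and (256,225), catches facing ±y. Top view: carriage against the green stop, knob in line with the rail; grey race at (244,217) and nothing knocked. Grasping the nearer post.

```bash
P="python3 -m pendant"
$P '[{"tx":0.32,"ty":-0.007,"tz":0,"ax":-0.01,"ay":-0.048,"az":0.053,"fingers":0.6},{"tx":0.32,"ty":-0.007,"tz":-0.3,"ax":-0.01,"ay":-0.048,"az":0.053,"fingers":0.6},{"tx":0.32,"ty":-0.007,"tz":-0.6,"ax":-0.01,"ay":-0.048,"az":0.053,"fingers":0.6},{"tx":0.32,"ty":-0.007,"tz":-0.6,"ax":-0.01,"ay":-0.048,"az":0.053,"fingers":0.6},{"tx":0.32,"ty":-0.007,"tz":-0.6,"ax":-0.01,"ay":-0.048,"az":0.053,"fingers":0.6}]'
python3 -c "
from h import *
from mw import rects
o=status.get_obs();R=__import__('scipy.spatial.transform',fromlist=['Rotation']).Rotation.from_quat(o['tcp_rot']).as_matrix()
print(o['tool_pos'],R.round(3))
for n in('wrist',):
  p,d,K,T=snap(n,n+'4.png');np.savez(n+'4.npz',p=p,d=d,K=K,T=T)
rects('wrist4.npz',.085,.12,(.38,.56,.24,.36),20)"
```

```text
t: 13.82
tool_pos: [0.4983, 0.298, 0.2014]
tcp_rot: [0.018, 1.0, 0.0, 0.001]
wrist_force: [0.1, -0.5, 0.7]
opening: 0.0523
grip_force: 0.0
[0.49827685 0.29798109 0.20142148] [[-0.999  0.036  0.001]
 [ 0.036  0.999  0.   ]
 [-0.001  0.    -1.   ]]
wrist4.npz 0.085 [426.3 299.5] [23.4 23.8] 88.2 medz 0.0971 1214
wrist4.npz 0.085 [497.7 297.3] [23.7 24. ] 88.1 medz 0.0969 1016
```

Descend 0.081 (tips at ~0.050), y −0.7 mm, grip, lift.

```bash
P="python3 -m pendant"
$P '[{"tx":-0.002,"ty":-0.005,"tz":-0.3,"ax":0,"ay":0,"az":0,"fingers":0.6},{"tx":-0.002,"ty":-0.005,"tz":-0.54,"ax":0,"ay":0,"az":0,"fingers":0.6},{"tx":-0.002,"ty":-0.005,"tz":-0.54,"ax":0,"ay":0,"az":0,"fingers":0.6},{"tx":-0.002,"ty":-0.005,"tz":-0.54,"ax":0,"ay":0,"az":0,"fingers":0},{"tx":-0.002,"ty":-0.005,"tz":-0.54,"ax":0,"ay":0,"az":0,"fingers":0},{"tx":-0.002,"ty":-0.005,"tz":-0.54,"ax":0,"ay":0,"az":0,"fingers":0},{"tx":-0.002,"ty":-0.005,"tz":-0.54,"ax":0,"ay":0,"az":0,"fingers":0},{"tx":-0.002,"ty":-0.005,"tz":-0.54,"ax":0,"ay":0,"az":0,"fingers":0}]' 45
```

```text
t: 14.88
tool_pos: [0.4983, 0.2972, 0.1201]
tcp_rot: [0.017, 1.0, 0.0, 0.001]
wrist_force: [-0.3, 0.1, 8.0]
opening: 0.0233
grip_force: 45.0
```

```bash
P="python3 -m pendant"
$P '[{"tx":0,"ty":0,"tz":0.2,"ax":0,"ay":0,"az":0,"fingers":0},{"tx":0,"ty":0,"tz":0.5,"ax":0,"ay":0,"az":0,"fingers":0},{"tx":0,"ty":0,"tz":0.8,"ax":0,"ay":0,"az":0,"fingers":0},{"tx":0,"ty":0,"tz":1,"ax":0,"ay":0,"az":0,"fingers":0},{"tx":0,"ty":0,"tz":1,"ax":0,"ay":0,"az":0,"fingers":0}]'
$P '[{"tx":0.04,"ty":-0.2,"tz":0,"ax":0,"ay":0,"az":-0.25,"fingers":0},{"tx":0.08,"ty":-0.4,"tz":0,"ax":0,"ay":0,"az":-0.5,"fingers":0},{"tx":0.1,"ty":-0.55,"tz":0,"ax":0,"ay":0,"az":-0.75,"fingers":0},{"tx":0.13,"ty":-0.69,"tz":0,"ax":0,"ay":0,"az":-1,"fingers":0},{"tx":0.13,"ty":-0.69,"tz":0,"ax":0,"ay":0,"az":-1,"fingers":0}]'
$P '[{"tx":0.04,"ty":-0.2,"tz":0,"ax":0,"ay":0,"az":-0.25,"fingers":0},{"tx":0.08,"ty":-0.4,"tz":0,"ax":0,"ay":0,"az":-0.5,"fingers":0},{"tx":0.1,"ty":-0.55,"tz":0,"ax":0,"ay":0,"az":-0.75,"fingers":0},{"tx":0.13,"ty":-0.69,"tz":0,"ax":0,"ay":0,"az":-1,"fingers":0},{"tx":0.13,"ty":-0.69,"tz":0,"ax":0,"ay":0,"az":-1,"fingers":0}]'
$P '[{"tx":0.04,"ty":-0.2,"tz":0,"ax":0,"ay":0,"az":-0.25,"fingers":0},{"tx":0.08,"ty":-0.4,"tz":0,"ax":0,"ay":0,"az":-0.5,"fingers":0},{"tx":0.1,"ty":-0.55,"tz":0,"ax":0,"ay":0,"az":-0.75,"fingers":0},{"tx":0.13,"ty":-0.68,"tz":0,"ax":0,"ay":0,"az":-1,"fingers":0},{"tx":0.13,"ty":-0.68,"tz":0,"ax":0,"ay":0,"az":-1,"fingers":0},{"tx":0.13,"ty":-0.68,"tz":0,"ax":0,"ay":0,"az":-1,"fingers":0}]'
cat > st.py <<'E'
from h import *
from mw import rects
from scipy.spatial.transform import Rotation
def st():
    o=status.get_obs();R=Rotation.from_quat(o['tcp_rot']).as_matrix()
    print('tcp',o['tool_pos'].round(4),'z',R[:,2].round(4),'closing',np.degrees(np.arctan2(R[1,1],R[0,1])).round(2),'M',o['moment'].round(2),'F',o['wrist_force'].round(1))
def look(n,f):
    p,d,K,T=snap(n,f+'.png');np.savez(f+'.npz',p=p,d=d,K=K,T=T);return p
st()
E
python3 -c "
from st import *
look('wrist','w5');look('top','t5');look('side','s5')
B=(.5,.63,-.12,.26)
rects('w5.npz',.1015,.109,B);rects('w5.npz',.1095,.12,B)
rects('t5.npz',.098,.12,B)"
```

```text
t: 15.5
tool_pos: [0.4981, 0.2972, 0.2709]
tcp_rot: [0.017, 1.0, 0.0, 0.002]
wrist_force: [0.3, -0.1, -2.7]
opening: 0.0236
grip_force: 45.0
t: 16.12
tool_pos: [0.517, 0.1909, 0.2671]
tcp_rot: [0.277, 0.961, -0.001, -0.001]
wrist_force: [0.7, 0.5, -2.6]
opening: 0.0236
grip_force: 45.0
t: 16.75
tool_pos: [0.5364, 0.0888, 0.2677]
tcp_rot: [0.515, 0.857, -0.001, -0.001]
wrist_force: [0.2, 1.1, -2.2]
opening: 0.024
grip_force: 45.0
t: 17.5
tool_pos: [0.5558, -0.0103, 0.2684]
tcp_rot: [0.717, 0.697, -0.0, -0.001]
wrist_force: [0.9, 0.1, -1.8]
opening: 0.0239
grip_force: 45.0
tcp [ 0.5558 -0.0103  0.2684] z [-0.0013  0.001  -1.    ] closing -1.62 M [-0.   -0.18 -0.07] F [ 0.9  0.1 -1.8]
w5.npz 0.1015 [561.7 118.1] [52.2 52.1] 88.0 medz 0.1063 3011
w5.npz 0.1015 [559.3  53.1] [51.4 52. ] 88.3 medz 0.1064 2405
w5.npz 0.1015 [557.  -11.1] [51.3 51.9] 88.0 medz 0.1065 1455
t5.npz 0.098 [562.1 118. ] [51.7 52. ] 87.6 medz 0.1047 308
t5.npz 0.098 [559.2  52.9] [51.5 50.9] 0.5 medz 0.1049 305
t5.npz 0.098 [563.9 174.5] [40.8 12.1] 88.1 medz 0.1098 85
```

View pics/w5.png

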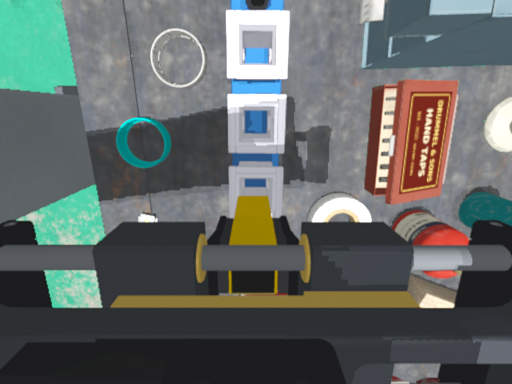

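Post held upright between the fingers (yellow face at (255,245)), sleeve 1 just beneath at (255,185). Measuring the held post.

```bash
python3 - <<'E'
from st import *
z=np.load('w5.npz');W=cloud(z['d'],z['K'],z['T']);hs=cv2.cvtColor(z['p'],cv2.COLOR_RGB2HSV)
m=(hs[...,0]>18)&(hs[...,0]<32)&(hs[...,1]>140)&(z['d']>0)&(W[...,2]>.12)
q=W[m]; q=q[(abs(q[:,0]-.556)<.02)&(q[:,1]<.02)&(q[:,1]>-.03)]
print(len(q),np.percentile(q,[1,5,50,95,99],axis=0).round(4))
A=np.c_[q[:,0],q[:,2],np.ones(len(q))];print(np.linalg.lstsq(A,q[:,1],rcond=None)[0])
for a in (.15,.17,.19,.21,.23):
    s=q[abs(q[:,2]-a)<.006]
    if len(s)>5: print(a,len(s),np.percentile(s[:,0],[2,98]).round(4),np.median(s[:,1]).round(4))
E
```

```text
tcp [ 0.5559 -0.0109  0.2687] z [-8.e-04  4.e-04 -1.e+00] closing -1.76 M [-0.02 -0.07  0.02] F [-0.2 -0.1 -2.1]
3871 [[ 5.369e-01 -2.000e-02  1.618e-01]
 [ 5.397e-01 -1.000e-04  1.738e-01]
 [ 5.558e-01  1.500e-03  2.451e-01]
 [ 5.725e-01  1.470e-02  2.994e-01]
 [ 5.754e-01  1.890e-02  3.001e-01]]
[-0.00981932  0.13219195 -0.02145251]
0.17 156 [0.5443 0.5659] 0.0011
0.19 212 [0.5443 0.5657] 0.001
0.21 315 [0.5434 0.5666] 0.0009
0.23 458 [0.5435 0.5665] 0.0008
```

```bash
P="python3 -m pendant"
$P '[{"tx":0.01,"ty":-0.005,"tz":0,"ax":0,"ay":0,"az":-0.015,"fingers":0},{"tx":0.01,"ty":-0.005,"tz":-0.15,"ax":0,"ay":0,"az":-0.015,"fingers":0},{"tx":0.01,"ty":-0.005,"tz":-0.3,"ax":0,"ay":0,"az":-0.015,"fingers":0},{"tx":0.01,"ty":-0.005,"tz":-0.37,"ax":0,"ay":0,"az":-0.015,"fingers":0},{"tx":0.01,"ty":-0.005,"tz":-0.43,"ax":0,"ay":0,"az":-0.015,"fingers":0},{"tx":0.01,"ty":-0.005,"tz":-0.43,"ax":0,"ay":0,"az":-0.015,"fingers":0}]'
python3 st.py
$P '[{"tx":0,"ty":0,"tz":-0.04,"ax":0,"ay":0,"az":0,"fingers":0},{"tx":0,"ty":0,"tz":-0.08,"ax":0,"ay":0,"az":0,"fingers":0},{"tx":0,"ty":0,"tz":-0.12,"ax":0,"ay":0,"az":0,"fingers":0},{"tx":0,"ty":0,"tz":-0.12,"ax":0,"ay":0,"az":0,"fingers":0}]'
python3 st.py
```

```text
t: 18.4
tool_pos: [0.5575, -0.0123, 0.2039]
tcp_rot: [0.722, 0.692, -0.0, -0.001]
wrist_force: [0.4, 3.6, -3.7]
opening: 0.0234
grip_force: 45.0
tcp [ 0.5575 -0.0123  0.2039] z [-0.0011  0.001  -1.    ] closing -2.4 M [ 1.06 -0.11  0.04] F [ 0.4  3.6 -3.7]
t: 18.9
tool_pos: [0.5577, -0.0123, 0.1859]
tcp_rot: [0.722, 0.692, 0.0, -0.0]
wrist_force: [2.1, 5.3, -4.7]
opening: 0.0237
grip_force: 45.0
tcp [ 0.5577 -0.0123  0.1859] z [-2.e-04  1.e-03 -1.e+00] closing -2.4 M [ 1.36 -0.48  0.02] F [ 2.1  5.3 -4.7]
```

```bash
P="python3 -m pendant"
$P '[{"tx":0,"ty":0.004,"tz":-0.03,"ax":0,"ay":0,"az":0,"fingers":0},{"tx":0,"ty":0.004,"tz":-0.052,"ax":0,"ay":0,"az":0,"fingers":0},{"tx":0,"ty":0.004,"tz":-0.052,"ax":0,"ay":0,"az":0,"fingers":0}]'
python3 st.py
$P '[{"tx":0,"ty":0,"tz":0,"ax":0,"ay":0,"az":0,"fingers":0.55},{"tx":0,"ty":0,"tz":0,"ax":0,"ay":0,"az":0,"fingers":0.55},{"tx":0,"ty":0,"tz":0,"ax":0,"ay":0,"az":0,"fingers":0.55},{"tx":0,"ty":0,"tz":0.2,"ax":0,"ay":0,"az":0,"fingers":0.55},{"tx":0,"ty":0,"tz":0.4,"ax":0,"ay":0,"az":0,"fingers":0.55},{"tx":0,"ty":0,"tz":0.55,"ax":0,"ay":0,"az":0,"fingers":0.55},{"tx":0,"ty":0,"tz":0.55,"ax":0,"ay":0,"az":0,"fingers":0},{"tx":0,"ty":0,"tz":0.55,"ax":0,"ay":0,"az":0,"fingers":0},{"tx":0,"ty":0,"tz":0.55,"ax":0,"ay":0,"az":0,"fingers":0},{"tx":0,"ty":0,"tz":0.55,"ax":0,"ay":0,"az":0,"fingers":0}]'
python3 -c "
from st import *
look('side','s6')
p=look('wrist','w6');rects('w6.npz',.115,.2,(.5,.6,-.05,.03))"
```

```text
t: 19.27
tool_pos: [0.5576, -0.0123, 0.178]
tcp_rot: [0.722, 0.692, -0.0, -0.0]
wrist_force: [1.1, 5.3, -4.1]
opening: 0.0235
grip_force: 45.0
tcp [ 0.5576 -0.0123  0.178 ] z [-6.e-04  5.e-04 -1.e+00] closing -2.43 M [ 1.3  -0.53  0.07] F [ 1.1  5.3 -4.1]
t: 20.52
tool_pos: [0.5572, -0.0126, 0.2601]
tcp_rot: [0.722, 0.692, -0.001, -0.001]
wrist_force: [-0.0, -0.3, -1.0]
opening: 0.0157
grip_force: 0.0
tcp [ 0.5572 -0.0126  0.2601] z [-2.e-03  2.e-04 -1.e+00] closing -2.44 M [ 0.04 -0.06  0.02] F [-0.  -0.3 -1. ]
w6.npz 0.115 [556.  -13.5] [25.7 29.3] 87.6 medz 0.1548 1355
```

```bash
P="python3 -m pendant"
$P '[{"tx":0,"ty":0,"tz":-0.15,"ax":0,"ay":0,"az":0,"fingers":0},{"tx":0,"ty":0,"tz":-0.22,"ax":0,"ay":0,"az":0,"fingers":0},{"tx":0,"ty":0,"tz":-0.28,"ax":0,"ay":0,"az":0,"fingers":0},{"tx":0,"ty":0,"tz":-0.34,"ax":0,"ay":0,"az":0,"fingers":0},{"tx":0,"ty":0,"tz":-0.4,"ax":0,"ay":0,"az":0,"fingers":0},{"tx":0,"ty":0,"tz":-0.44,"ax":0,"ay":0,"az":0,"fingers":0},{"tx":0,"ty":0,"tz":-0.455,"ax":0,"ay":0,"az":0,"fingers":0},{"tx":0,"ty":0,"tz":-0.455,"ax":0,"ay":0,"az":0,"fingers":0}]'
python3 st.py
```

```text
t: 21.62
tool_pos: [0.5584, -0.0123, 0.1943]
tcp_rot: [0.722, 0.692, 0.001, 0.001]
wrist_force: [-2.4, 1.8, 14.1]
opening: 0.0004
grip_force: 7.3
tcp [ 0.5584 -0.0123  0.1943] z [ 1.8e-03 -2.0e-04 -1.0e+00] closing -2.44 M [0.25 0.44 0.02] F [-2.4  1.8 14.1]
```

```bash
P="python3 -m pendant"
$P '[{"tx":0,"ty":0,"tz":-0.02,"ax":0,"ay":0,"az":0,"fingers":0},{"tx":0,"ty":0,"tz":-0.02,"ax":0,"ay":0,"az":0,"fingers":0}]'
$P '[{"tx":0,"ty":0,"tz":0.3,"ax":0,"ay":0,"az":0,"fingers":0.6},{"tx":0,"ty":0,"tz":0.6,"ax":0,"ay":0,"az":0,"fingers":0.6},{"tx":0,"ty":0.2,"tz":0.8,"ax":0,"ay":0,"az":0.2,"fingers":0.6},{"tx":-0.05,"ty":0.4,"tz":0.8,"ax":0,"ay":0,"az":0.4,"fingers":0.6},{"tx":-0.1,"ty":0.6,"tz":0.8,"ax":0,"ay":0,"az":0.7,"fingers":0.6},{"tx":-0.15,"ty":0.8,"tz":0.8,"ax":0,"ay":0,"az":1,"fingers":0.6},{"tx":-0.15,"ty":0.8,"tz":0.8,"ax":0,"ay":0,"az":1,"fingers":0.6}]'
$P '[{"tx":-0.1,"ty":0.2,"tz":0,"ax":0,"ay":0,"az":0.25,"fingers":0.6},{"tx":-0.2,"ty":0.4,"tz":0,"ax":0,"ay":0,"az":0.5,"fingers":0.6},{"tx":-0.3,"ty":0.6,"tz":0,"ax":0,"ay":0,"az":0.75,"fingers":0.6},{"tx":-0.3,"ty":0.8,"tz":0,"ax":0,"ay":0,"az":1,"fingers":0.6},{"tx":-0.3,"ty":0.8,"tz":0,"ax":0,"ay":0,"az":1,"fingers":0.6}]'
$P '[{"tx":-0.1,"ty":0.1,"tz":-0.2,"ax":0,"ay":0,"az":0.25,"fingers":0.6},{"tx":-0.2,"ty":0.2,"tz":-0.4,"ax":0,"ay":0,"az":0.5,"fingers":0.6},{"tx":-0.3,"ty":0.4,"tz":-0.6,"ax":0,"ay":0,"az":0.75,"fingers":0.6},{"tx":-0.42,"ty":0.46,"tz":-0.6,"ax":0,"ay":0,"az":1.0,"fingers":0.6},{"tx":-0.42,"ty":0.46,"tz":-0.6,"ax":0,"ay":0,"az":1.0,"fingers":0.6},{"tx":-0.42,"ty":0.46,"tz":-0.6,"ax":0,"ay":0,"az":1.0,"fingers":0.6}]'
python3 -c "
from st import *
look('top','t7');look('wrist','w7');look('side','s7')
rects('t7.npz',.115,.2,(.5,.6,-.05,.03),20);rects('w7.npz',.085,.12,(.38,.56,.24,.36),20);rects('t7.npz',.010,.04,(.4,.52,.06,.2),10)"
```

```text
t: 21.88
tool_pos: [0.5586, -0.0121, 0.1941]
tcp_rot: [0.722, 0.692, 0.001, 0.001]
wrist_force: [-12.2, 1.2, 39.6]
opening: 0.0002
grip_force: 19.5
t: 22.75
tool_pos: [0.5341, 0.1099, 0.3094]
tcp_rot: [0.516, 0.857, -0.0, -0.0]
wrist_force: [-0.1, -0.1, -0.9]
opening: 0.052
grip_force: 0.0
t: 23.38
tool_pos: [0.4897, 0.2286, 0.3094]
tcp_rot: [0.278, 0.96, -0.0, -0.0]
wrist_force: [-0.7, -0.7, 0.2]
opening: 0.052
grip_force: 0.0
t: 24.12
tool_pos: [0.4285, 0.295, 0.2198]
tcp_rot: [0.024, 1.0, -0.001, 0.0]
wrist_force: [0.1, -0.3, 0.6]
opening: 0.0525
grip_force: 0.0
tcp [0.4285 0.295  0.2198] z [ 8.0e-04 -1.3e-03 -1.0e+00] closing 87.21 M [ 0.17 -0.13 -0.01] F [ 0.1 -0.3  0.6]
t7.npz 0.115 [556.3 -11.4] [24.7 23. ] 83.5 medz 0.1237 93
w7.npz 0.085 [425.9 299.4] [23.8 24.3] 87.4 medz 0.0969 887
t7.npz 0.01 [469.6 151.7] [32.5  5. ] 5.7 medz 0.0195 16
```

```bash
P="python3 -m pendant"
$P '[{"tx":-0.017,"ty":0.03,"tz":0,"ax":0,"ay":0,"az":0.015,"fingers":0.6},{"tx":-0.017,"ty":0.03,"tz":-0.3,"ax":0,"ay":0,"az":0.015,"fingers":0.6},{"tx":-0.017,"ty":0.03,"tz":-0.55,"ax":0,"ay":0,"az":0.015,"fingers":0.6},{"tx":-0.017,"ty":0.03,"tz":-0.665,"ax":0,"ay":0,"az":0.015,"fingers":0.6},{"tx":-0.017,"ty":0.03,"tz":-0.665,"ax":0,"ay":0,"az":0.015,"fingers":0.6},{"tx":-0.017,"ty":0.03,"tz":-0.665,"ax":0,"ay":0,"az":0.015,"fingers":0},{"tx":-0.017,"ty":0.03,"tz":-0.665,"ax":0,"ay":0,"az":0.015,"fingers":0},{"tx":-0.017,"ty":0.03,"tz":-0.665,"ax":0,"ay":0,"az":0.015,"fingers":0},{"tx":-0.017,"ty":0.03,"tz":-0.665,"ax":0,"ay":0,"az":0.015,"fingers":0},{"tx":-0.017,"ty":0.03,"tz":-0.665,"ax":0,"ay":0,"az":0.015,"fingers":0}]' 45
python3 st.py
```

```text
t: 25.52
tool_pos: [0.4249, 0.3011, 0.1206]
tcp_rot: [0.018, 1.0, -0.0, 0.001]
wrist_force: [-0.3, -2.4, 5.7]
opening: 0.0238
grip_force: 45.0
tcp [0.4249 0.3011 0.1206] z [ 1.1e-03 -5.0e-04 -1.0e+00] closing 87.99 M [-0.21 -0.09  0.03] F [-0.3 -2.4  5.7]
```

```bash
P="python3 -m pendant"
$P '[{"tx":0,"ty":0,"tz":0.2,"ax":0,"ay":0,"az":0,"fingers":0},{"tx":0,"ty":0,"tz":0.5,"ax":0,"ay":0,"az":0,"fingers":0},{"tx":0,"ty":0,"tz":0.8,"ax":0,"ay":0,"az":0,"fingers":0},{"tx":0,"ty":0,"tz":1,"ax":0,"ay":0,"az":0,"fingers":0},{"tx":0,"ty":0,"tz":1,"ax":0,"ay":0,"az":0,"fingers":0}]'
$P '[{"tx":0.08,"ty":-0.15,"tz":0,"ax":0,"ay":0,"az":-0.25,"fingers":0},{"tx":0.15,"ty":-0.3,"tz":0,"ax":0,"ay":0,"az":-0.5,"fingers":0},{"tx":0.22,"ty":-0.42,"tz":0,"ax":0,"ay":0,"az":-0.75,"fingers":0},{"tx":0.3,"ty":-0.551,"tz":0,"ax":0,"ay":0,"az":-1,"fingers":0},{"tx":0.3,"ty":-0.551,"tz":0,"ax":0,"ay":0,"az":-1,"fingers":0}]'
$P '[{"tx":0.08,"ty":-0.15,"tz":0,"ax":0,"ay":0,"az":-0.25,"fingers":0},{"tx":0.15,"ty":-0.3,"tz":0,"ax":0,"ay":0,"az":-0.5,"fingers":0},{"tx":0.22,"ty":-0.42,"tz":0,"ax":0,"ay":0,"az":-0.75,"fingers":0},{"tx":0.3,"ty":-0.551,"tz":0,"ax":0,"ay":0,"az":-1,"fingers":0},{"tx":0.3,"ty":-0.551,"tz":0,"ax":0,"ay":0,"az":-1,"fingers":0}]'
$P '[{"tx":0.08,"ty":-0.15,"tz":0,"ax":0,"ay":0,"az":-0.25,"fingers":0},{"tx":0.15,"ty":-0.3,"tz":0,"ax":0,"ay":0,"az":-0.5,"fingers":0},{"tx":0.22,"ty":-0.42,"tz":0,"ax":0,"ay":0,"az":-0.75,"fingers":0},{"tx":0.3,"ty":-0.551,"tz":0,"ax":0,"ay":0,"az":-1,"fingers":0},{"tx":0.3,"ty":-0.551,"tz":0,"ax":0,"ay":0,"az":-1,"fingers":0},{"tx":0.3,"ty":-0.551,"tz":0,"ax":0,"ay":0,"az":-1,"fingers":0},{"tx":0.3,"ty":-0.551,"tz":0,"ax":0,"ay":0,"az":-1,"fingers":0}]'
python3 - <<'E'
from st import *
o=status.get_obs()['tool_pos']
look('wrist','w8');look('top','t8');B=(.5,.63,-.12,.26)
rects('w8.npz',.1015,.109,B);rects('t8.npz',.098,.12,B)
z=np.load('w8.npz');W=cloud(z['d'],z['K'],z['T']);hs=cv2.cvtColor(z['p'],cv2.COLOR_RGB2HSV)
m=(hs[...,0]>18)&(hs[...,0]<32)&(hs[...,1]>140)&(z['d']>0)&(W[...,2]>.12)
q=W[m]; q=q[(abs(q[:,0]-o[0])<.02)&(abs(q[:,1]-o[1]-.012)<.008)]
for a in (.17,.19,.21,.23):
    s=q[abs(q[:,2]-a)<.006]
    if len(s)>5: print(a,len(s),np.percentile(s[:,0],[2,98]).round(4),np.median(s[:,1]).round(4))
E
```

```text
t: 26.15
tool_pos: [0.425, 0.3016, 0.2717]
tcp_rot: [0.017, 1.0, 0.0, 0.002]
wrist_force: [-1.0, -0.1, -3.7]
opening: 0.0236
grip_force: 45.0
t: 26.78
tool_pos: [0.4697, 0.2163, 0.2681]
tcp_rot: [0.277, 0.961, -0.001, -0.001]
wrist_force: [-0.2, -0.1, -0.7]
opening: 0.0236
grip_force: 45.0
t: 27.4
tool_pos: [0.5145, 0.1347, 0.2686]
tcp_rot: [0.515, 0.857, -0.001, -0.001]
wrist_force: [-0.7, -0.1, -1.4]
opening: 0.0239
grip_force: 45.0
t: 28.28
tool_pos: [0.5589, 0.0545, 0.2698]
tcp_rot: [0.718, 0.696, -0.0, -0.001]
wrist_force: [0.1, 0.7, -1.9]
opening: 0.0239
grip_force: 45.0
tcp [0.5589 0.0545 0.2698] z [-1.1e-03  4.0e-04 -1.0e+00] closing -1.77 M [-0.06 -0.12 -0.01] F [ 0.1  0.7 -1.9]
w8.npz 0.1015 [561.6 117.9] [51.4 52.1] 87.6 medz 0.1064 2357
w8.npz 0.1015 [559.3  53.6] [51.6 51.9] 87.6 medz 0.1065 1510
t8.npz 0.098 [563.2 126.8] [51.4 35.8] 1.0 medz 0.1047 159
t8.npz 0.098 [564.1 174.6] [41.3 12. ] 87.2 medz 0.1095 86
0.17 156 [0.5473 0.5688] 0.0642
0.19 206 [0.5472 0.5689] 0.0642
0.21 301 [0.5468 0.57  ] 0.0642
0.23 457 [0.5467 0.5697] 0.0642
```

```bash
P="python3 -m pendant"
$P '[{"tx":0.005,"ty":0.004,"tz":0,"ax":0,"ay":0,"az":-0.015,"fingers":0},{"tx":0.005,"ty":0.004,"tz":-0.15,"ax":0,"ay":0,"az":-0.015,"fingers":0},{"tx":0.005,"ty":0.004,"tz":-0.3,"ax":0,"ay":0,"az":-0.015,"fingers":0},{"tx":0.005,"ty":0.004,"tz":-0.37,"ax":0,"ay":0,"az":-0.015,"fingers":0},{"tx":0.005,"ty":0.004,"tz":-0.43,"ax":0,"ay":0,"az":-0.015,"fingers":0},{"tx":0.005,"ty":0.004,"tz":-0.43,"ax":0,"ay":0,"az":-0.015,"fingers":0}]'
$P '[{"tx":0,"ty":0,"tz":-0.04,"ax":0,"ay":0,"az":0,"fingers":0},{"tx":0,"ty":0,"tz":-0.08,"ax":0,"ay":0,"az":0,"fingers":0},{"tx":0,"ty":0,"tz":-0.12,"ax":0,"ay":0,"az":0,"fingers":0},{"tx":0,"ty":0,"tz":-0.12,"ax":0,"ay":0,"az":0,"fingers":0}]'
python3 st.py
```

```text
t: 29.12
tool_pos: [0.5601, 0.0542, 0.2052]
tcp_rot: [0.722, 0.692, -0.0, -0.001]
wrist_force: [-0.1, 1.7, -3.5]
opening: 0.0237
grip_force: 45.0
t: 29.62
tool_pos: [0.5601, 0.0541, 0.1867]
tcp_rot: [0.722, 0.692, -0.0, -0.001]
wrist_force: [1.7, 4.8, -4.7]
opening: 0.0238
grip_force: 45.0
tcp [0.5601 0.0541 0.1867] z [-1.1e-03  8.0e-04 -1.0e+00] closing -2.41 M [ 1.4  -0.49  0.05] F [ 1.7  4.8 -4.7]
```

```bash
P="python3 -m pendant"
$P '[{"tx":0,"ty":0,"tz":-0.03,"ax":0,"ay":0,"az":0,"fingers":0},{"tx":0,"ty":0,"tz":-0.055,"ax":0,"ay":0,"az":0,"fingers":0},{"tx":0,"ty":0,"tz":-0.055,"ax":0,"ay":0,"az":0,"fingers":0}]'
$P '[{"tx":0,"ty":0,"tz":0,"ax":0,"ay":0,"az":0,"fingers":0.55},{"tx":0,"ty":0,"tz":0,"ax":0,"ay":0,"az":0,"fingers":0.55},{"tx":0,"ty":0,"tz":0,"ax":0,"ay":0,"az":0,"fingers":0.55},{"tx":0,"ty":0,"tz":0.2,"ax":0,"ay":0,"az":0,"fingers":0.55},{"tx":0,"ty":0,"tz":0.4,"ax":0,"ay":0,"az":0,"fingers":0.55},{"tx":0,"ty":0,"tz":0.55,"ax":0,"ay":0,"az":0,"fingers":0.55},{"tx":0,"ty":0,"tz":0.55,"ax":0,"ay":0,"az":0,"fingers":0},{"tx":0,"ty":0,"tz":0.55,"ax":0,"ay":0,"az":0,"fingers":0},{"tx":0,"ty":0,"tz":0.55,"ax":0,"ay":0,"az":0,"fingers":0},{"tx":0,"ty":0,"tz":0.55,"ax":0,"ay":0,"az":0,"fingers":0}]'
python3 -c "
from st import *
look('wrist','w9');rects('w9.npz',.115,.2,(.5,.6,.02,.1))"
$P '[{"tx":0,"ty":0,"tz":-0.15,"ax":0,"ay":0,"az":0,"fingers":0},{"tx":0,"ty":0,"tz":-0.22,"ax":0,"ay":0,"az":0,"fingers":0},{"tx":0,"ty":0,"tz":-0.28,"ax":0,"ay":0,"az":0,"fingers":0},{"tx":0,"ty":0,"tz":-0.34,"ax":0,"ay":0,"az":0,"fingers":0},{"tx":0,"ty":0,"tz":-0.4,"ax":0,"ay":0,"az":0,"fingers":0},{"tx":0,"ty":0,"tz":-0.44,"ax":0,"ay":0,"az":0,"fingers":0},{"tx":0,"ty":0,"tz":-0.455,"ax":0,"ay":0,"az":0,"fingers":0},{"tx":0,"ty":0,"tz":-0.46,"ax":0,"ay":0,"az":0,"fingers":0}]'
python3 st.py
```

```text
t: 30.0
tool_pos: [0.5602, 0.0541, 0.1786]
tcp_rot: [0.722, 0.692, -0.0, -0.001]
wrist_force: [1.8, 5.5, -4.0]
opening: 0.024
grip_force: 45.0
t: 31.25
tool_pos: [0.5599, 0.0535, 0.2609]
tcp_rot: [0.722, 0.692, -0.001, -0.001]
wrist_force: [0.1, 0.1, -0.7]
opening: 0.0159
grip_force: 0.0
tcp [0.5599 0.0535 0.2609] z [-0.0019  0.     -1.    ] closing -2.44 M [-0.02 -0.14 -0.02] F [ 0.1  0.1 -0.7]
w9.npz 0.115 [558.3  52. ] [26.9 33.2] 86.5 medz 0.1549 1412
t: 32.3
tool_pos: [0.5611, 0.0536, 0.1942]
tcp_rot: [0.722, 0.692, 0.0, 0.001]
wrist_force: [-3.2, -0.8, 18.4]
opening: 0.0007
grip_force: 8.7
tcp [0.5611 0.0536 0.1942] z [ 1.6e-03 -3.0e-04 -1.0e+00] closing -2.45 M [0.02 0.66 0.01] F [-3.2 -0.8 18.4]
```

```bash
P="python3 -m pendant"
$P '[{"tx":0,"ty":0,"tz":0.3,"ax":0,"ay":0,"az":0,"fingers":0.5},{"tx":0,"ty":0,"tz":0.6,"ax":0,"ay":0,"az":0,"fingers":1},{"tx":-0.3,"ty":-0.2,"tz":0.8,"ax":0,"ay":0,"az":0,"fingers":1},{"tx":-0.5,"ty":-0.2,"tz":0.8,"ax":0,"ay":0,"az":0,"fingers":1},{"tx":-0.5,"ty":-0.2,"tz":0.8,"ax":0,"ay":0,"az":0,"fingers":1}]'
python3 -c "
from st import *
look('wrist','w10');look('top','t10');s=look('side','s10')
cv2.imwrite('pics/s10c.png',cv2.resize(s[140:300,180:340],None,fx=4,fy=3.7)[:,:,::-1])
rects('t10.npz',.115,.2,(.5,.6,-.05,.1),20);rects('w10.npz',.115,.2,(.5,.6,-.05,.1),20)
rects('w10.npz',.010,.04,(.4,.52,-.05,.24),10);rects('t10.npz',.010,.04,(.4,.52,-.05,.24),10)"
```

```text
t: 32.92
tool_pos: [0.4838, 0.0229, 0.3129]
tcp_rot: [0.722, 0.691, -0.001, 0.001]
wrist_force: [0.5, 0.8, -0.1]
opening: 0.0423
grip_force: 0.0
tcp [0.4838 0.0229 0.3129] z [-4.0e-04 -1.8e-03 -1.0e+00] closing -2.51 M [ 0.02 -0.07 -0.01] F [ 0.5  0.8 -0.1]
w10.npz 0.115 [558.7  54.4] [23.4 24. ] 87.9 medz 0.125 597
w10.npz 0.115 [555.8 -11. ] [24.7 24.1] 88.3 medz 0.1249 541
w10.npz 0.01 [472.4 125.1] [59.7 59.6] 87.5 medz 0.0218 353
w10.npz 0.01 [424.3  31.8] [48.3 60.4] 0.3 medz 0.0215 241
t10.npz 0.01 [497.9 136. ] [ 4.8 30.2] 27.7 medz 0.02 17
t10.npz 0.01 [468.1 152.5] [30.2  4.3] 12.1 medz 0.0206 14
```

View pics/w10.png

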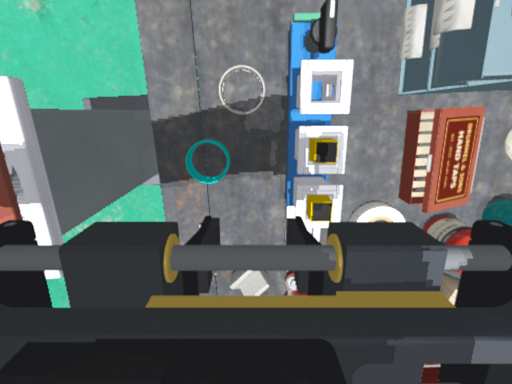

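View pics/s10c.png

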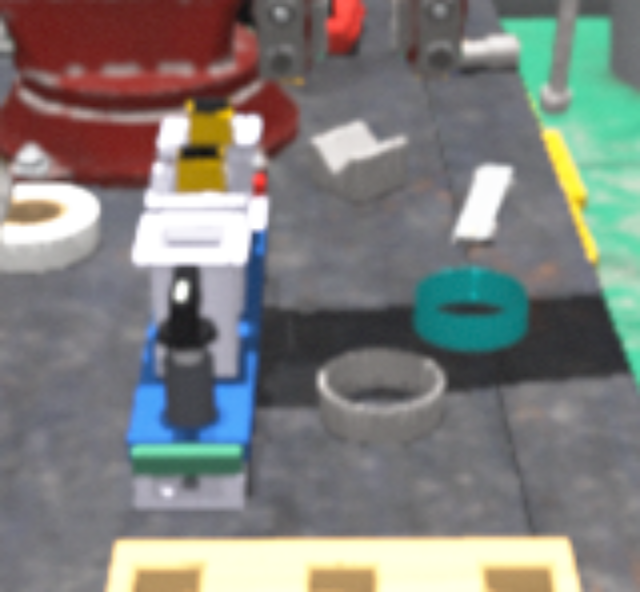

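Wrist view: both posts home (320,150) and (320,208), race unmoved at (242,90), turquoise ring (208,161). Side crop: carriage against the green stop, post tops low. Posts' tops at 0.124, i.e. locked. Fetching the race with the fingers along y so the body clears the carriage.

```bash
P="python3 -m pendant"
$P '[{"tx":-0.02,"ty":0.2,"tz":0,"ax":0,"ay":0,"az":0.25,"fingers":0.85},{"tx":-0.04,"ty":0.4,"tz":0,"ax":0,"ay":0,"az":0.5,"fingers":0.85},{"tx":-0.07,"ty":0.6,"tz":0,"ax":0,"ay":0,"az":0.75,"fingers":0.85},{"tx":-0.075,"ty":0.68,"tz":0,"ax":0,"ay":0,"az":1,"fingers":0.85},{"tx":-0.075,"ty":0.68,"tz":0,"ax":0,"ay":0,"az":1,"fingers":0.85}]'
$P '[{"tx":0,"ty":0,"tz":0,"ax":0,"ay":0,"az":0.3,"fingers":0.85},{"tx":0,"ty":0,"tz":0,"ax":0,"ay":0,"az":0.65,"fingers":0.85},{"tx":0,"ty":0,"tz":0,"ax":0,"ay":0,"az":1,"fingers":0.85},{"tx":0,"ty":0,"tz":0,"ax":0,"ay":0,"az":1,"fingers":0.85}]'
$P '[{"tx":0,"ty":0,"tz":-0.1,"ax":0,"ay":0,"az":0.3,"fingers":0.85},{"tx":0,"ty":0,"tz":-0.4,"ax":0,"ay":0,"az":0.65,"fingers":0.85},{"tx":0,"ty":0,"tz":-0.6,"ax":0,"ay":0,"az":1,"fingers":0.85},{"tx":0,"ty":0,"tz":-0.8,"ax":0,"ay":0,"az":1,"fingers":0.85},{"tx":0,"ty":0,"tz":-0.8,"ax":0,"ay":0,"az":1,"fingers":0.85},{"tx":0,"ty":0,"tz":-0.8,"ax":0,"ay":0,"az":1,"fingers":0.85}]'
python3 -c "
from st import *
look('wrist','w11');rects('w11.npz',.010,.03,(.41,.53,.065,.22),10);print(status.get_obs()['opening'])"
```

```text
t: 33.7
tool_pos: [0.4742, 0.1267, 0.3121]
tcp_rot: [0.518, 0.856, -0.0, -0.001]
wrist_force: [0.2, -0.6, -1.3]
opening: 0.0741
grip_force: 0.0
t: 34.2
tool_pos: [0.4744, 0.1248, 0.3123]
tcp_rot: [0.282, 0.96, -0.0, -0.0]
wrist_force: [-0.5, 0.2, -0.5]
opening: 0.074
grip_force: 0.0
t: 34.95
tool_pos: [0.4746, 0.1257, 0.1936]
tcp_rot: [0.023, 1.0, -0.0, 0.0]
wrist_force: [0.1, -0.9, 0.2]
opening: 0.0743
grip_force: 0.0
tcp [0.4746 0.1257 0.1936] z [ 8.e-04 -3.e-04 -1.e+00] closing 87.37 M [ 0.18 -0.14 -0.02] F [ 0.1 -0.9  0.2]
w11.npz 0.01 [471.8 124.5] [60.4 60.8] 88.4 medz 0.0211 743
0.07387462079739572
```

View pics/w11.png

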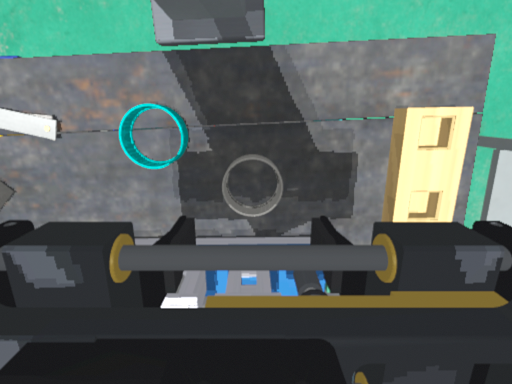

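Wrist view: race at (252,185), centred between the fingers. Descending and gripping.

```bash
P="python3 -m pendant"
$P '[{"tx":-0.017,"ty":-0.006,"tz":-0.3,"ax":0,"ay":0,"az":0,"fingers":0.85},{"tx":-0.017,"ty":-0.006,"tz":-0.55,"ax":0,"ay":0,"az":0,"fingers":0.85},{"tx":-0.017,"ty":-0.006,"tz":-0.7,"ax":0,"ay":0,"az":0,"fingers":0.85},{"tx":-0.017,"ty":-0.006,"tz":-0.775,"ax":0,"ay":0,"az":0,"fingers":0.85},{"tx":-0.017,"ty":-0.006,"tz":-0.775,"ax":0,"ay":0,"az":0,"fingers":0.85},{"tx":-0.017,"ty":-0.006,"tz":-0.775,"ax":0,"ay":0,"az":0,"fingers":0.3},{"tx":-0.017,"ty":-0.006,"tz":-0.775,"ax":0,"ay":0,"az":0,"fingers":0.3},{"tx":-0.017,"ty":-0.006,"tz":-0.775,"ax":0,"ay":0,"az":0,"fingers":0.3},{"tx":-0.017,"ty":-0.006,"tz":-0.775,"ax":0,"ay":0,"az":0,"fingers":0.3}]' 25
python3 st.py
$P '[{"tx":0,"ty":0,"tz":0.3,"ax":0,"ay":0,"az":0,"fingers":0.3},{"tx":0,"ty":0,"tz":0.6,"ax":0,"ay":0,"az":0,"fingers":0.3},{"tx":0,"ty":0,"tz":1,"ax":0,"ay":0,"az":0,"fingers":0.3},{"tx":0,"ty":0,"tz":1,"ax":0,"ay":0,"az":0,"fingers":0.3}]'
python3 st.py
```

```text
t: 36.12
tool_pos: [0.472, 0.1248, 0.0772]
tcp_rot: [0.021, 1.0, -0.0, 0.001]
wrist_force: [-0.4, -1.1, 7.1]
opening: 0.0595
grip_force: 25.0
tcp [0.472  0.1248 0.0772] z [ 1.5e-03 -8.0e-04 -1.0e+00] closing 87.55 M [0.02 0.09 0.03] F [-0.4 -1.1  7.1]
t: 36.62
tool_pos: [0.4734, 0.1256, 0.2308]
tcp_rot: [0.021, 1.0, -0.0, 0.004]
wrist_force: [0.2, 0.4, -2.0]
opening: 0.0598
grip_force: 25.0
tcp [0.4734 0.1256 0.2308] z [ 7.8e-03 -2.0e-04 -1.0e+00] closing 87.55 M [ 0.08 -0.17 -0.02] F [ 0.2  0.4 -2. ]
```

```bash
P="python3 -m pendant"
$P '[{"tx":0.05,"ty":-0.08,"tz":0.05,"ax":0,"ay":0,"az":-0.25,"fingers":0.3},{"tx":0.1,"ty":-0.15,"tz":0.1,"ax":0,"ay":0,"az":-0.5,"fingers":0.3},{"tx":0.14,"ty":-0.22,"tz":0.1,"ax":0,"ay":0,"az":-0.75,"fingers":0.3},{"tx":0.187,"ty":-0.303,"tz":0.1,"ax":0,"ay":0,"az":-1,"fingers":0.3},{"tx":0.187,"ty":-0.303,"tz":0.1,"ax":0,"ay":0,"az":-1,"fingers":0.3}]'
$P '[{"tx":0.05,"ty":-0.08,"tz":0,"ax":0,"ay":0,"az":-0.25,"fingers":0.3},{"tx":0.1,"ty":-0.15,"tz":0,"ax":0,"ay":0,"az":-0.5,"fingers":0.3},{"tx":0.14,"ty":-0.22,"tz":0,"ax":0,"ay":0,"az":-0.75,"fingers":0.3},{"tx":0.187,"ty":-0.303,"tz":0,"ax":0,"ay":0,"az":-1,"fingers":0.3},{"tx":0.187,"ty":-0.303,"tz":0,"ax":0,"ay":0,"az":-1,"fingers":0.3}]'
$P '[{"tx":0.05,"ty":-0.08,"tz":0,"ax":0,"ay":0,"az":-0.25,"fingers":0.3},{"tx":0.1,"ty":-0.15,"tz":0,"ax":0,"ay":0,"az":-0.5,"fingers":0.3},{"tx":0.14,"ty":-0.22,"tz":0,"ax":0,"ay":0,"az":-0.75,"fingers":0.3},{"tx":0.187,"ty":-0.303,"tz":0,"ax":0,"ay":0,"az":-1,"fingers":0.3},{"tx":0.187,"ty":-0.303,"tz":0,"ax":0,"ay":0,"az":-1,"fingers":0.3},{"tx":0.187,"ty":-0.303,"tz":0,"ax":0,"ay":0,"az":-1,"fingers":0.3},{"tx":0.187,"ty":-0.303,"tz":0,"ax":0,"ay":0,"az":-1,"fingers":0.3}]'
python3 st.py; python3 -c "
from st import *
look('wrist','w12')"
```

```text
t: 37.25
tool_pos: [0.4992, 0.0783, 0.2402]
tcp_rot: [0.28, 0.96, -0.001, -0.001]
wrist_force: [-0.5, 0.0, -0.6]
opening: 0.0595
grip_force: 25.0
t: 37.88
tool_pos: [0.5273, 0.0336, 0.2407]
tcp_rot: [0.517, 0.856, -0.001, -0.001]
wrist_force: [-0.2, 0.8, -1.2]
opening: 0.0595
grip_force: 25.0
t: 38.75
tool_pos: [0.5552, -0.0107, 0.2414]
tcp_rot: [0.721, 0.693, -0.0, -0.0]
wrist_force: [-0.5, -0.7, -1.1]
opening: 0.0596
grip_force: 25.0
tcp [ 0.5552 -0.0107  0.2414] z [-9.e-04  3.e-04 -1.e+00] closing -2.22 M [-0.03 -0.13 -0.01] F [-0.5 -0.7 -1.1]
tcp [ 0.5552 -0.0107  0.2414] z [-9.e-04  3.e-04 -1.e+00] closing -2.22 M [-0.03 -0.13 -0.01] F [-0.5 -0.7 -1.1]
```

View pics/w12.png

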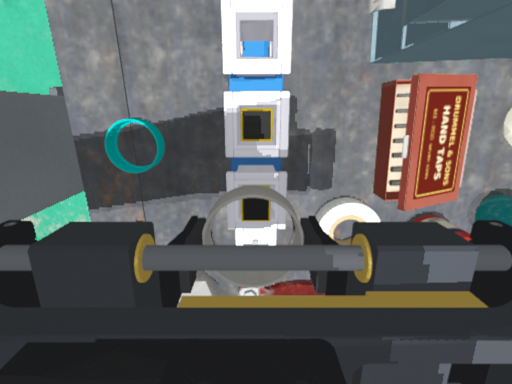

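Race held level round post 1 (race (252,232), post (256,210)). Lowering.

```bash
P="python3 -m pendant"
$P '[{"tx":0.007,"ty":-0.004,"tz":-0.12,"ax":0,"ay":0,"az":0,"fingers":0.3},{"tx":0.007,"ty":-0.004,"tz":-0.22,"ax":0,"ay":0,"az":0,"fingers":0.3},{"tx":0.007,"ty":-0.004,"tz":-0.3,"ax":0,"ay":0,"az":0,"fingers":0.3},{"tx":0.007,"ty":-0.004,"tz":-0.36,"ax":0,"ay":0,"az":0,"fingers":0.3},{"tx":0.007,"ty":-0.004,"tz":-0.385,"ax":0,"ay":0,"az":0,"fingers":0.3},{"tx":0.007,"ty":-0.004,"tz":-0.385,"ax":0,"ay":0,"az":0,"fingers":0.3}]'
python3 st.py
```

```text
t: 39.55
tool_pos: [0.5568, -0.0122, 0.1838]
tcp_rot: [0.722, 0.692, -0.0, -0.0]
wrist_force: [0.6, -1.1, -0.1]
opening: 0.0598
grip_force: 25.0
tcp [ 0.5568 -0.0122  0.1838] z [-4.e-04  0.e+00 -1.e+00] closing -2.44 M [-0.04 -0.07  0.  ] F [ 0.6 -1.1 -0.1]
```

```bash
P="python3 -m pendant"
$P '[{"tx":0,"ty":0,"tz":-0.004,"ax":0,"ay":0,"az":0,"fingers":0.72},{"tx":0,"ty":0,"tz":-0.004,"ax":0,"ay":0,"az":0,"fingers":0.85},{"tx":0,"ty":0,"tz":-0.004,"ax":0,"ay":0,"az":0,"fingers":0.85},{"tx":0,"ty":0,"tz":-0.004,"ax":0,"ay":0,"az":0,"fingers":0.85},{"tx":0,"ty":0,"tz":0.2,"ax":0,"ay":0,"az":0,"fingers":0.85},{"tx":0,"ty":0,"tz":0.6,"ax":0,"ay":0,"az":0,"fingers":0.85},{"tx":0,"ty":0,"tz":1,"ax":0,"ay":0,"az":0,"fingers":0.85},{"tx":-0.5,"ty":-0.3,"tz":1,"ax":0,"ay":0,"az":0,"fingers":0.85},{"tx":-0.5,"ty":-0.4,"tz":1,"ax":0,"ay":0,"az":0,"fingers":0.85},{"tx":-0.5,"ty":-0.4,"tz":1,"ax":0,"ay":0,"az":0,"fingers":0.85}]'
python3 -c "
from st import *
look('wrist','w13');look('top','t13');s=look('side','s13')
a=np.load('w13.npz')['p'];b=np.load('t13.npz')['p']
rects('w13.npz',.126,.2,(.5,.62,-.06,.1),20);rects('w13.npz',.117,.14,(.5,.62,-.06,.1),20);rects('w13.npz',.100,.109,(.5,.62,-.06,.2),20)
z=np.load('side0.npz')
c=cv2.resize(s[150:260,190:300],(580,580));cv2.imwrite('pics/f.png',np.vstack([np.hstack([cv2.resize(a,(400,300)),cv2.resize(b[150:250,190:345],(400,300))]),np.hstack([cv2.resize(s[140:290,190:340],(400,300)),cv2.resize(s,(400,300))])])[:,:,::-1])"
```

```text
t: 40.8
tool_pos: [0.4803, -0.0746, 0.3341]
tcp_rot: [0.723, 0.69, -0.001, 0.001]
wrist_force: [1.1, 0.6, -0.4]
opening: 0.0741
grip_force: 0.0
tcp [ 0.4803 -0.0746  0.3341] z [-1.0e-04 -1.5e-03 -1.0e+00] closing -2.69 M [-0.02 -0.12  0.01] F [ 1.1  0.6 -0.4]
w13.npz 0.126 [555.1 -13.2] [60.6 60.1] 23.0 medz 0.1282 401
w13.npz 0.117 [559.   53.9] [24.3 24.3] 87.5 medz 0.1248 682
w13.npz 0.117 [555.1 -13.4] [60.4 60.4] 7.6 medz 0.1272 656
w13.npz 0.117 [555.9 -11.2] [23.2 24.3] 88.0 medz 0.125 539
w13.npz 0.1 [560.8  98.9] [15.4 52.1] 87.3 medz 0.1062 735
w13.npz 0.1 [559.1  52.9] [52.  52.1] 87.9 medz 0.1062 1760
w13.npz 0.1 [556.5 -12.1] [52.2 51.5] 87.3 medz 0.1064 1150
w13.npz 0.1 [534.5  12.4] [12.8  6.4] 38.8 medz 0.1061 44
```

View pics/f.png

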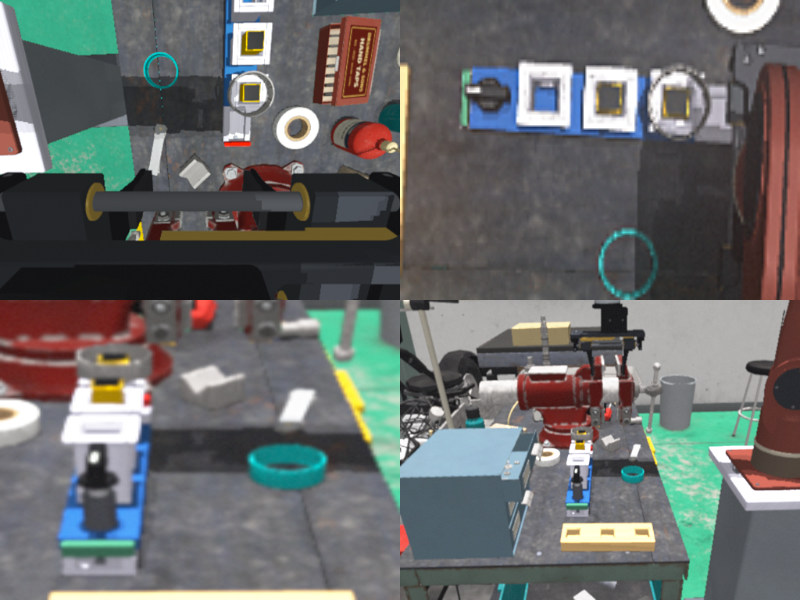

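The race lies flat on sleeve 1 (top at 0.128), both posts are home, the carriage is at the green stop, the knob is in line with the rail and the bystanders are unmoved.

```bash
python3 -c "
from plant import order
print(order.sign_off())"
```

```text
the job is handed in; nothing more can be done
None
```

The job is done and handed in: the carriage is clamped against the green stop, both posts are fully down in sleeves 1 and 2 (seating judged by post height, the catches themselves not seen), and the one grey race lies flat on sleeve 1.

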